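# Ready the record player

### The job

Get the record player ready to play the record that lies on it: lift everything that was left on the record over into the wooden pen tray, the ink bottle standing upright, and only when the record is clear draw the red lock pin out of the tonearm rest and park it, hanging by its flange, in the notch in the outer side of the rest. Slide the size selector fully to the end that suits this record (small-disc mark on the left for the 7-inch single, large-disc mark on the right for the 12-inch LP) and, the pin parked, swing the raised tonearm over until its stylus stands above the record's smooth outer rim band. Leave the record on its spindle and the key and the pen where they lie.

Things in the scene. Friction and masses are not known exactly. Their poses are not given: they have to be found in the camera images.
- player: Record player, fixed: walnut plinth 335 mm deep, 420 mm wide, its black top 50 mm above the desk. Origin on the desk, straight below the spindle; the plinth reaches from -180 to +155 mm in x and from -250 to +170 mm in y. Axes of the player: x from its front edge (robot side) to its back, y to its left, z up. Platter (295 mm across, turns freely about the spindle, mat 72 mm above the desk) at left, tonearm at right.
- spindle (a point): Middle of the platter, at the height of a record's upper face (75 mm above the desk). The steel spindle sticks up 8 mm further and is 6.6 mm thick; things on the platter turn with it when pushed. Axes of the player.
- record_large_centre (a point): 12-inch LP: black disc 301 mm across, 3 mm thick, blue label; centre of its upper face. Its smooth outer rim band is the outermost 12 mm (138.5 to 150.5 mm from the centre). Either this or the small record lies on the platter; the other is absent.
- record_small_centre (a point): 7-inch single: black disc 175 mm across, 3 mm thick, red label; centre of its upper face. Its smooth outer rim band is the outermost 12 mm (75.5 to 87.5 mm from the centre). Absent when the large record is there.
- pin_handle (a point): Tonearm lock pin, loose: upright red handle 15 mm thick, 32 mm from the underside of its 20 mm wide, 3 mm thick steel flange to its top; below the flange a steel shank 8 mm thick and 42 mm long with a tapered foot. This point is on its axis, 17.5 mm above the flange's underside; z is the pin's axis, pointing up. At the start the flange rests on the arm rest and the shank passes through both cheeks in front of the arm tube.
- rest_bore (a point): Mouth of the 10 mm bore in the arm rest's upper cheek, where the pin is at the start; the upper cheek's top, 117 mm above the desk, is this high. Axes of the player. The arm rest is a steel clevis (32 mm in x) open towards the platter, with the arm tube between its cheeks.
- rest_notch (a point): Parking place in the side notch of the arm rest's upper cheek (same height as the bore, 61 mm from it in the player's -y): a slot 12.4 mm wide in x, open to the outside (-y) and through from top to bottom. This point is 10 mm in from the notch's closed end and 17 mm from its open end, at the top of the cheek. The parked pin hangs in it upright with its flange on the cheek's top. Free space of 61 mm below it. Axes of the player.
- tonearm (a joint): Tonearm angle, rad: 0 lying in the rest (pointing to the player's -x), growing as it swings over the platter (clockwise seen from above), at most 0.85. It turns about a vertical axis only, stays at its height (the lift is up, stylus about 4 mm above the record) and stays where it is left by slight friction; the pin in the bore stops it after about 0.03.
- tonearm_pivot (a point): The tonearm's vertical axis, at the height of the arm tube (101 mm above the desk). Axes of the player.
- headshell (a point): Middle of the black headshell, a block 46 mm long along the arm, 20 mm wide, 9 mm high, 207 mm from the pivot axis; its top is 30 mm above the record. A red cartridge hangs under its free end to 7.5 mm above the record. x points from the headshell to the pivot, z up.
- stylus (a point): Tip of the stylus, on the arm's centre line, 230 mm from the pivot axis and 22 mm below the headshell's middle.
- selector (a joint): Record-size selector on the front left of the player: 0 is fully right, at the large-disc mark, 0.03 (m) fully left, at the small-disc mark. It slides with about 1 N and stays where it is left.
- selector_grip (a point): The selector's black thumb piece, 16 mm in x, 12 mm in y (the sliding direction), 24 mm high; this point is 15 mm above its foot and 9 mm below its top, 67 mm above the desk. Axes of the player.
- pen_tray: Walnut pen tray, fixed, 128 mm (x) by 262 mm (y), 25 mm high; origin under its middle, on the desk. Floor 5 mm thick; walls 5 to 6 mm thick; a partition 14 mm high above the floor at x = 10 to 14 mm along its whole length divides a wide lane (x -58 to 10 mm) from a narrow one (x 14 to 58 mm).
- ink_bottle_centre (a point): Dark blue square ink bottle with a round black screw cap, 50 x 50 x 60 mm (body 40 mm high, cap 36 mm across from 46 to 60 mm above its foot); point half-way up its 60 mm. z is its upright axis. May be absent.
- matchbox_centre (a point): Red matchbox lying flat, 37 (x) x 54 (y) x 16 mm; point at its centre. Does not open here. May be absent.
- eraser_centre (a point): Blue and white eraser, 20 (x) x 44 (y) x 11 mm; point at its centre. May be absent.
- wax_seal_centre (a point): Wax seal standing on end, brass foot and turned wooden handle, 25 mm across, 79 mm high; point half-way up. z is its long axis. May be absent.
- fountain_pen: Black fountain pen lying near the front right, 13 x 137 x 13 mm; leave it alone. Origin under its middle.
- desk_key: Brass key with a tag lying near the front right, 23 x 94 x 4 mm; leave it alone. Origin under its middle.

How it is judged (in metres and radians):
On the way, in this order (a step that is already met when the one before it is completed fails the run):
1. everything that was on the record is in the pen tray, the ink bottle upright (angle between ink_bottle_centre's own z axis and vertical below 0.2 rad and x of ink_bottle_centre in the frame of pen_tray between -0.058 and 0.058 m and y of ink_bottle_centre in the frame of pen_tray between -0.126 and 0.126 m and z of ink_bottle_centre in the frame of pen_tray between 0 and 0.045 m and x of matchbox_centre in the frame of pen_tray between -0.058 and 0.058 m and y of matchbox_centre in the frame of pen_tray between -0.126 and 0.126 m and z of matchbox_centre in the frame of pen_tray between 0 and 0.04 m and x of eraser_centre in the frame of pen_tray between -0.058 and 0.058 m and y of eraser_centre in the frame of pen_tray between -0.126 and 0.126 m and z of eraser_centre in the frame of pen_tray between 0 and 0.04 m and x of wax_seal_centre in the frame of pen_tray between -0.058 and 0.058 m and y of wax_seal_centre in the frame of pen_tray between -0.126 and 0.126 m and z of wax_seal_centre in the frame of pen_tray between 0 and 0.06 m), for 0.2 s.
2. the lock pin hangs upright in the side notch of the arm rest, its flange on the cheek (x of pin_handle in the frame of rest_notch between -0.005 and 0.005 m and y of pin_handle in the frame of rest_notch between -0.013 and 0.009 m and z of pin_handle in the frame of rest_notch between 0.013 and 0.021 m and angle between pin_handle's own z axis and vertical below 0.12 rad), for 0.2 s.
3. the stylus stands above the record's outer rim band (horizontal distance between stylus and record_large_centre between 0.1385 and 0.1505 m and horizontal distance between stylus and record_small_centre between 0.0755 and 0.0875 m), for 0.2 s.
At the end, for the whole second after the job is handed in: All items present lie in the tray, bottle upright (0.2 rad); pin hangs in the notch, upright (0.12 rad), flange on the cheek (4 mm); stylus over the outermost 12 mm of the record; selector within 7 mm of the suitable end; record within 8 mm of the spindle; arm at rest (all of step 1 and all of step 2 and all of step 3 and horizontal distance between selector_grip and record_large_centre below 0.1868 m and horizontal distance between selector_grip and record_small_centre above 0.1962 m and horizontal distance between each of record_large_centre, record_small_centre and spindle below 0.008 m and velocity of joint tonearm between -0.05 and 0.05 rad/s); the robot touches nothing.
It fails at once if the fountain pen is shifted by more than 3 cm (distance of fountain_pen from where it was at the start of the episode above 0.03 m).
It fails at once if the desk key is shifted by more than 3 cm (distance of desk_key from where it was at the start of the episode above 0.03 m).
Of record_large, record_small only 1 to 1 are there at a start; the rules pass over those that are not, and their reading is None.
Of ink_bottle, matchbox, eraser, wax_seal only 3 to 4 are there at a start; the rules pass over those that are not, and their reading is None.
At some moment in a run one of matchbox, eraser may be knocked a few centimetres aside while the robot is not near it.
It also fails if it takes over 208 s, if anything falls off the work surface, if the arm or the gripper's body presses on something with over 40 N, if the wrist force passes 120 N, or if a joint passes its speed limit or range.

### The arm

A 7-joint arm with a two-finger parallel gripper is mounted at the origin on the work surface; the furniture and walls round the work are solid. World frame = base frame: x ahead of the robot, y to its left, z up, the work surface at z = 0. Lengths are in mm, angles in rad, forces in N, time in s.
With the tool pointing down it reaches from about 400 to 875 mm from the base axis. Payload 4.4 kg.
Tool frame: the origin (TCP) lies at the very end of the fingers, on their centre line; the grasp point (between the pads) lies 19 mm behind it; z points along the fingers, y is the line along which they close (so a half turn about z gives the same grasp; the last joint's range is limited). The gripper opens to 85 mm and grips with 20 to 120 N. Pads are 22 mm wide; open, the fingers measure 114 mm over their backs; the gripper's body (76 mm by 85 mm) begins 54 mm behind the grasp point. The pads swing forward as they close: fully open they stand 13 mm farther back than shut.
Start: joints at [-1.348, 0.628, 0.038, 1.517, -0.027, 0.996, -0.02], TCP at [185.097, 623.103, 231.313] pointing down, gripper open.
Joint ranges: [-3.06, 3.06], [-0.37, 2.12], [-1.25, 1.32], [0.18, 2.47], [-1.1, 4.24], [0.23, 1.98], [-2.94, 2.94]. Speed limits (rad/s): [2.57, 2.57, 3.14, 3.14, 3.14, 3.14, 3.14].

### API

Orientations are given as [roll, pitch, yaw] about the fixed x, y, z axes, in that order (R = Rz(yaw) Ry(pitch) Rx(roll)).
In Python, from cell import sensors, get_image, camera_params, order gives the robot as it stands.
- The arm moves only by the shell command python3 -m inch 'ROWS' [OPENING]. ROWS is JSON, a list that holds one entry, the list of rows, each a list of 4 numbers: the shift along the tool's x, y, z in cm, then the turn about the tool's z in degrees. A call has 1 to 8 rows; each row is the pose to reach, as a shift and turn from the pose commanded when the call began, along the tool's axes at that moment; what a row does not reach only later rows make up. A row lasts 1/12 s, in which the tool goes at most 41.7 mm and 7.16 degrees, less where a joint would pass 70% of its speed; a pose out of reach is approached as far as the arm can. A call with a gripper value outside its range is refused whole. OPENING is the finger opening in cm, from 0 to 8.54, set as the call begins (- or left out, the last holds). The fingers move at their own pace and stop on an object; the grip force is fixed at half the most. Time passes only in rows, so rows that repeat a pose let the fingers close. It gives the time, the measured TCP pose, the force, the opening and the grip force at its end, in the units of the state.
- sensors.read_state(): the state, without advancing time (a new reading comes with each control period).
- get_image(name): name is "side" or "top"; returns the picture (384x512x3 uint8, blue, green, red); there is no depth.
- camera_params(name): a dict with "mtx" (3x3 intrinsics, pixels), "D" ([k1, k2, p1, p2, k3] as OpenCV has them; the pictures are not rectified), "rvec" (rotation vector, rad) and "tvec" (3), from world to camera coordinates, as OpenCV has them. Camera axes: x right, y down, z forward; pixel columns grow to the right and rows downward; lengths in mm; the calibration is good to about 2 mm. A picture is of the moment at which its call begins. camera_params takes no time and is no camera call.
- order.finish_job(): hands the job in; it is judged then, once.
The state is a dict: "clock": time; "qpos": joint angles; "qd": joint speeds; "tau": joint torques, N m; "eef_pos": TCP position; "tool_rot": TCP orientation; "force": force on the tool from outside, world axes, zero at the start; "torque": the same for the moment, N m; "width": finger opening in mm; "gripper_force": force on a finger pad.
Only numpy, scipy, OpenCV 4.12 (cv2) and the standard library are available. Lean on these libraries where they do the work, as an engineer would, in place of code of your own. Each camera call takes 0.05 s, during which the arm holds its last target. There are 200 camera calls.

## Working session

There is one attempt and no reset: what is moved stays moved. The work goes in short steps, Python scripts to look and compute and a shell command to move; the robot and the scene stay as the last step left them, time stands still between calls to the robot, and variables do not carry over. Pictures are saved under pics/ and viewed, at most 14 in all, crops included, and the job is handed in when it is done.

```bash
ls; mkdir -p pics; cat > h.py <<'E'
import numpy as np, cv2
from cell import sensors, get_image, camera_params, order
def cam(n):
    c=camera_params(n); R=cv2.Rodrigues(np.array(c['rvec'],float))[0]
    return np.array(c['mtx'],float),np.array(c['D'],float),R,np.array(c['tvec'],float).reshape(3)
def ray(n,uv):
    K,D,R,t=cam(n); p=cv2.undistortPoints(np.array([[uv]],float),K,D)[0,0]
    d=R.T@np.array([p[0],p[1],1]); return -R.T@t,d/np.linalg.norm(d)
def onz(n,uv,z):
    o,d=ray(n,uv); return o+d*(z-o[2])/d[2]
def tri(uv1,uv2,n1='top',n2='side'):
    o1,d1=ray(n1,uv1);o2,d2=ray(n2,uv2)
    A=np.stack([d1,-d2],1); s=np.linalg.lstsq(A,o2-o1,rcond=None)[0]
    a=o1+d1*s[0]; b=o2+d2*s[1]; return (a+b)/2,np.linalg.norm(a-b)
def proj(n,P):
    K,D,R,t=cam(n); return cv2.projectPoints(np.array(P,float).reshape(-1,1,3),cv2.Rodrigues(R)[0],t,K,D)[0].reshape(-1,2)
def snap(n,f,crop=None,s=1):
    im=get_image(n); cv2.imwrite('pics/'+f+'_raw.png',im)
    o=im if crop is None else im[crop[1]:crop[3],crop[0]:crop[2]]
    cv2.imwrite('pics/'+f+'.png',cv2.resize(o,None,fx=s,fy=s,interpolation=cv2.INTER_CUBIC)); return im
E
python3 - <<'E'
from h import *
np.set_printoptions(precision=3,suppress=True)
for n in('top','side'):
    snap(n,n+'0',s=1.5)
    o,d=ray(n,(256,192)); print(n,o,d,cam(n)[0][0,0],cam(n)[1])
print(sensors.read_state())
E
```

```text
pics
top [ 330.511  -77.473 1439.982] [ 0.129 -0.002 -0.992] 480.9554012944418 [-0.179  0.     0.     0.     0.   ]
side [ 310.776 -837.363  816.439] [ 0.188  0.723 -0.665] 381.4141782000101 [0.033 0.    0.    0.    0.   ]
{'clock': 0.1, 'qpos': array([-1.348,  0.629,  0.038,  1.518, -0.027,  0.996, -0.02 ]), 'qd': array([-0.   , -0.002,  0.001, -0.002,  0.001, -0.002,  0.   ]), 'tau': array([  0.003, -56.454,   1.231, -19.398,   0.011,   0.005,   0.   ]), 'eef_pos': array([184.914, 622.552, 230.499]), 'tool_rot': array([-3.14 , -0.   ,  2.853]), 'force': array([-0.08 , -0.44 ,  0.301]), 'torque': array([-0.028, -0.013, -0.012]), 'gripper_force': 0.0, 'width': 85.15698884510655}
```

View pics/top0.png

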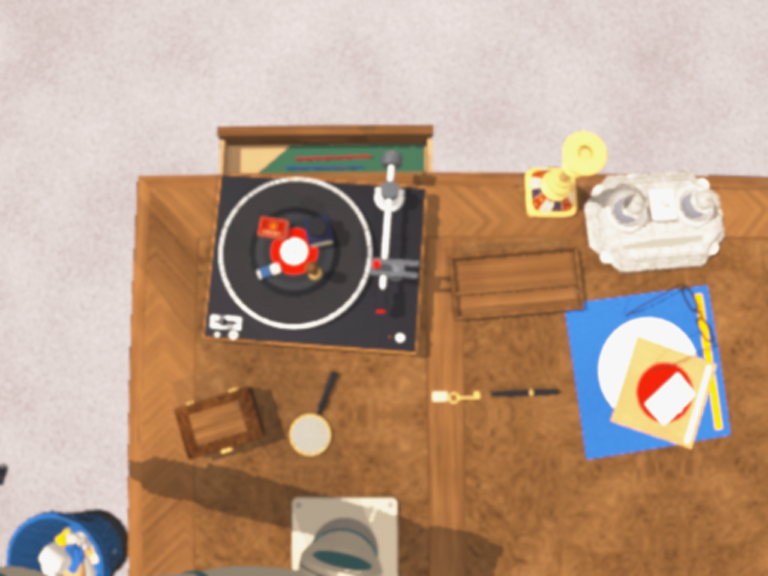

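View pics/side0.png

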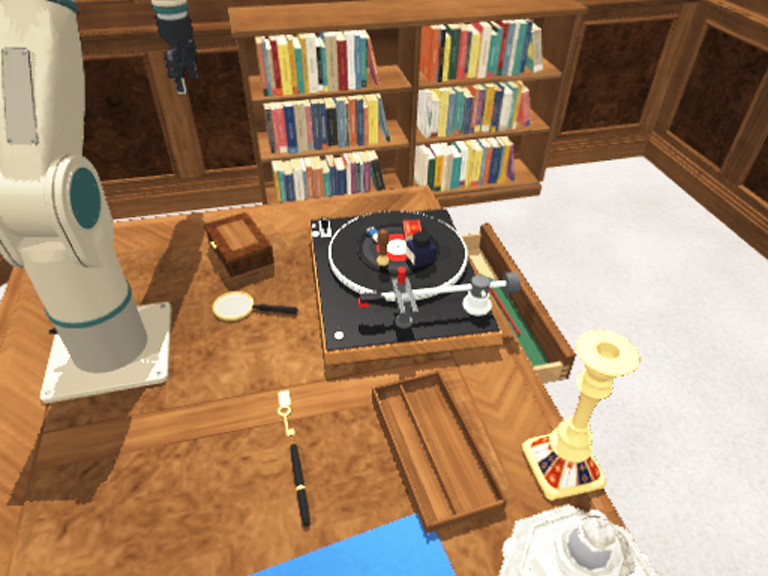

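The top view shows the 7-inch single (red label at about (293,251) in the enlarged view). The matchbox, bottle, eraser and seal are on it, the tray is at about (518,285), and the tonearm rest is at about (395,268). Next I'll take close crops.

```bash
python3 - <<'E'
import cv2,numpy as np
a=cv2.imread('pics/top0_raw.png')[110:240,130:290]; b=cv2.imread('pics/side0_raw.png')[130:250,200:360]
a=cv2.resize(a,None,fx=5,fy=5,interpolation=cv2.INTER_LANCZOS4)[:600]; b=cv2.resize(b,None,fx=5,fy=5,interpolation=cv2.INTER_LANCZOS4)
cv2.imwrite('pics/tc.png',a[:600]);cv2.imwrite('pics/sc.png',b)
E
```

```text
(no output)
```

View pics/tc.png

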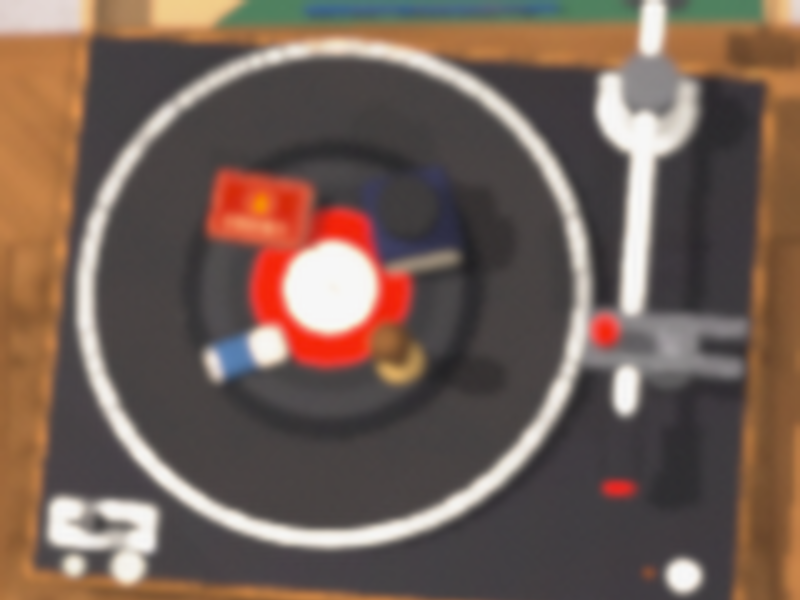

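View pics/sc.png

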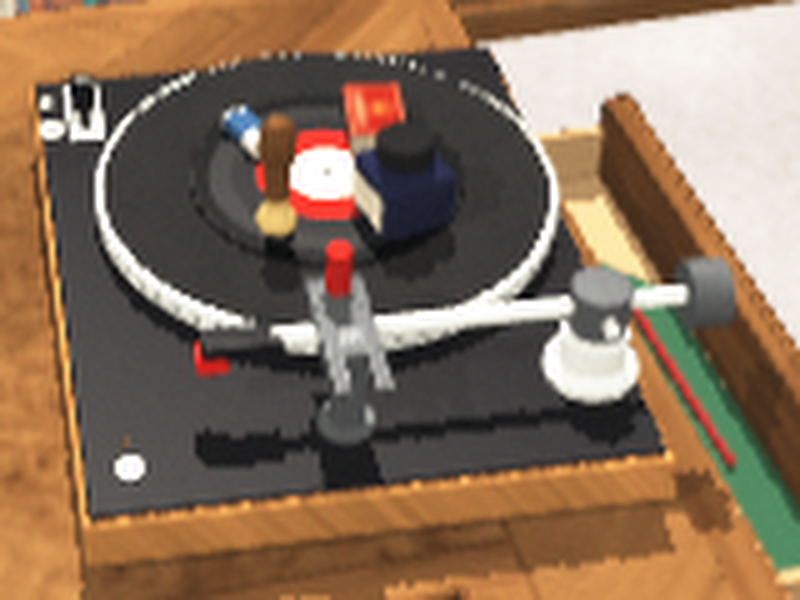

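In the top crop: matchbox (261,208), bottle cap (410,205), eraser (246,352), seal top (392,342), pin (605,328), selector (97,523). In the side crop the seal and bottle are upright, and the pin top is at (340,243). Next I turn these into positions.

```bash
cat > m.py <<'E'
from h import *
np.set_printoptions(precision=1,suppress=True)
T=lambda u,v:(130+u/5-.4,110+v/5-.4); S=lambda u,v:(200+u/5-.4,130+v/5-.4)
for n,a,b in [('match_top',(261,208),(376,108)),('eraser_top',(246,352),(243,128)),('seal_top',(391,338),(279,120)),('cap_top',(410,203),(410,135)),('pin_top',(605,325),(340,245)),('spindle',(332,287),(326,172)),('selector',(97,520),(84,82)),('headshell tip',(617,489),(205,350)),('rod',(650,80),(603,280))]:
    print(n,*tri(T(*a),S(*b)))
for n,z,pts in [('plinth FL,BL,BR',50,[(35,572),(92,37),(770,82)]),
 ('match corners',91,[(218,168),(316,180),(310,250),(207,238)]),
 ('eraser corners',86,[(204,355),(275,325),(290,352),(217,382)]),
 ('bottle corners foot?40',115,[(366,183),(438,168),(460,252),(390,268)]),('arm pivot',101,[(645,150),(625,400)]),
 ('seal foot',79,[(400,362)]),('prongs',117,[(605,325),(745,325),(742,370),(680,345)]),('pr',117,[(700,347)]),('ring l r t b',72,[(82,290),(586,290),(335,43),(330,545)])]:
    print(n,np.array([onz('top',T(*p),z)[:2] for p in pts]).round(1).tolist())
q=lambda u,v:((u+.5)/1.5-.5,(v+.5)/1.5-.5)
print('tray',np.array([onz('top',q(*p),25)[:2] for p in [(451,256),(577,249),(585,310),(458,321)]]).round(1).tolist())
print('tray side',np.array([onz('side',q(*p),25)[:2] for p in [(374,389),(439,372),(505,500),(428,531)]]).round(1).tolist())
E
python3 m.py
```

```text
match_top [624.9 133.   89.6] 0.18031226344871087
eraser_top [540.1 141.5  81.7] 4.600343848292995
seal_top [538.6  50.8 152. ] 0.19294441589785416
cap_top [617.9  42.9 133.6] 0.41113048503465777
pin_top [545.1 -65.3 148.9] 1.5425801719630783
spindle [581.1  93.1  74.5] 0.44310217735680596
selector [447.  227.4  73.4] 0.951889573652022
headshell tip [464.1 -71.7  92.5] 4.681269710172226
rod [692.3 -91.  116.2] 0.08954554749116421
plinth FL,BL,BR [[418.1, 268.9], [740.1, 244.6], [709.0, -163.2]]
match corners [[648.5, 158.3], [640.9, 101.3], [599.9, 104.0], [607.3, 163.7]]
eraser corners [[540.1, 164.8], [557.3, 124.1], [541.6, 115.2], [524.5, 157.0]]
bottle corners foot?40 [[633.5, 69.7], [641.9, 29.0], [593.4, 16.2], [584.5, 55.5]]
arm pivot [[655.1, -88.1], [511.1, -76.1]]
seal foot [[536.6, 52.8]]
prongs [[551.2, -65.1], [550.9, -143.2], [525.6, -141.3], [539.8, -106.9]]
pr [[538.6, -118.0]]
ring l r t b [[581.0, 240.2], [579.3, -53.8], [728.1, 94.1], [432.2, 92.7]]
tray [[578.5, -213.6], [592.6, -470.4], [468.5, -481.7], [448.5, -225.3]]
tray side [[454.5, -228.0], [576.2, -217.9], [595.1, -470.9], [471.4, -488.4]]
```

The geometry is consistent: the spindle is at (581,93) z=74.5, the player yaw is -0.076, the pin is at (545,-65) with its top at 149, and the record is the small one. The tray centre is about (522,-347) with a yaw of about 0.065. I start with the bottle.

```bash
cat > d.py <<'E'
import sys
from h import *
from scipy.spatial.transform import Rotation as Ro
# args: triples of x,y,z,ang(closing-axis angle deg, mod 180) ; 't:x,y' = tray frame
TR=np.array([522.,-347.5]); TY=0.066
s=sensors.read_state(); R=Ro.from_euler('xyz',s['tool_rot']).as_matrix(); p=s['eef_pos']
c=np.degrees(np.arctan2(R[1,1],R[0,1]))
print('at',p.round(1),'ang',round(c,1),'q7',s['qpos'][6].round(2),'t',round(s['clock'],1),'w',round(s['width'],1))
for a in sys.argv[1:]:
    tr=a.startswith('t'); x,y,z,g=map(float,a.lstrip('t:').split(','))
    if tr: x,y=TR+np.array([[np.cos(TY),-np.sin(TY)],[np.sin(TY),np.cos(TY)]])@[x,y]; g+=np.degrees(TY)
    t=(c-g+90)%180-90
    print(a,'->',np.round([x,y,z],1),'rows',(R.T@(np.array([x,y,z])-p)/10).round(2),round(t,1))
E
python3 d.py 618,43,230,13.5 618,43,86,13.5 t:-24,75,230,90
```

```text
at [184.9 622.6 230.5] ang 73.5 q7 -0.02 t 0.1 w 85.2
618,43,230,13.5 -> [618.  43. 230.] rows [-58.02 -43.22   0.12] 60.0
618,43,86,13.5 -> [618.  43.  86.] rows [-58.02 -43.19  14.52] 60.0
t:-24,75,230,90 -> [ 493.1 -274.2  230. ] rows [-55.09 -77.19   0.18] -20.3
```

```bash
python3 -m inch '[[[-25,-18.6,0,0],[-25,-18.6,0,0],[-25,-18.6,0,0],[-25,-18.6,0,0],[-25,-18.6,0,0],[-25,-18.6,0,0],[-25,-18.6,0,0],[-25,-18.6,0,0]]]' 8
python3 -m inch '[[[-25,-18.6,0,0],[-25,-18.6,0,0],[-25,-18.6,0,0],[-25,-18.6,0,0],[-25,-18.6,0,0],[-25,-18.6,0,0],[-25,-18.6,0,0],[-25,-18.6,0,0]]]'
python3 -m inch '[[[-8,-6,0,50],[-8,-6,0,50],[-8,-6,0,50],[-8,-6,0,50],[-8,-6,0,50],[-8,-6,0,50],[-8,-6,0,50],[-8,-6,0,50]]]'
python3 d.py 618,43,230,13.5 618,43,86,13.5
```

```text
clock: 0.77
eef_pos: [375.2, 367.8, 231.1]
tool_rot: [-3.139, 0.002, 2.846]
force: [0.6, -0.4, -0.6]
width: 80.2
gripper_force: 0.0
clock: 1.43
eef_pos: [561.3, 117.6, 231.1]
tool_rot: [-3.139, 0.003, 2.846]
force: [0.3, -0.3, 0.1]
width: 80.0
gripper_force: 0.0
clock: 2.1
eef_pos: [617.7, 43.9, 230.7]
tool_rot: [-3.14, 0.0, 1.977]
force: [0.5, 0.2, -0.4]
width: 80.2
gripper_force: 0.0
at [617.7  43.9 230.7] ang 23.3 q7 0.48 t 2.1 w 80.2
618,43,230,13.5 -> [618.  43. 230.] rows [-0.1  -0.01  0.07] 9.8
618,43,86,13.5 -> [618.  43.  86.] rows [-1.000e-01  1.000e-02  1.447e+01] 9.8
```

```bash
python3 -m inch '[[[-0.1,0,4,7],[-0.1,0,7,10],[-0.1,0,9,10],[-0.1,0,11,10],[-0.1,0,12.5,10],[-0.1,0,13.5,10],[-0.1,0,14.3,10],[-0.1,0,14.3,10]]]'
python3 -m inch '[[[0,0,0,0],[0,0,0,0],[0,0,0,0],[0,0,0,0],[0,0,0,0],[0,0,0,0],[0,0,0,0],[0,0,0,0]]]' 4
python3 -m inch '[[[0,0,-1,0],[0,0,-3,0],[0,0,-6,0],[0,0,-9,0],[0,0,-12,0],[0,0,-14,0],[0,0,-14,0],[0,0,-14,0]]]'
python3 - <<'E'
from h import *
snap('side','s1',(150,60,410,255),3)
E
python3 d.py t:-24,72,200,90 t:-24,72,17,90
```

```text
clock: 2.77
eef_pos: [617.5, 42.9, 86.9]
tool_rot: [-3.139, -0.001, 1.807]
force: [0.1, 0.3, 0.3]
width: 80.0
gripper_force: 0.0
clock: 3.43
eef_pos: [619.5, 42.9, 89.7]
tool_rot: [3.139, 0.0, 1.806]
force: [-1.4, 0.4, 6.0]
width: 49.3
gripper_force: 63.4
clock: 4.1
eef_pos: [618.7, 43.0, 229.6]
tool_rot: [3.139, 0.0, 1.806]
force: [-0.5, 0.1, -1.9]
width: 48.7
gripper_force: 62.7
at [617.7  43.1 228.1] ang 13.5 q7 0.35 t 4.2 w 49.1
t:-24,72,200,90 -> [ 493.3 -277.2  200. ] rows [-28.26 -19.56   2.81] -80.3
t:-24,72,17,90 -> [ 493.3 -277.2   17. ] rows [-28.26 -19.54  21.11] -80.3
```

View pics/s1.png

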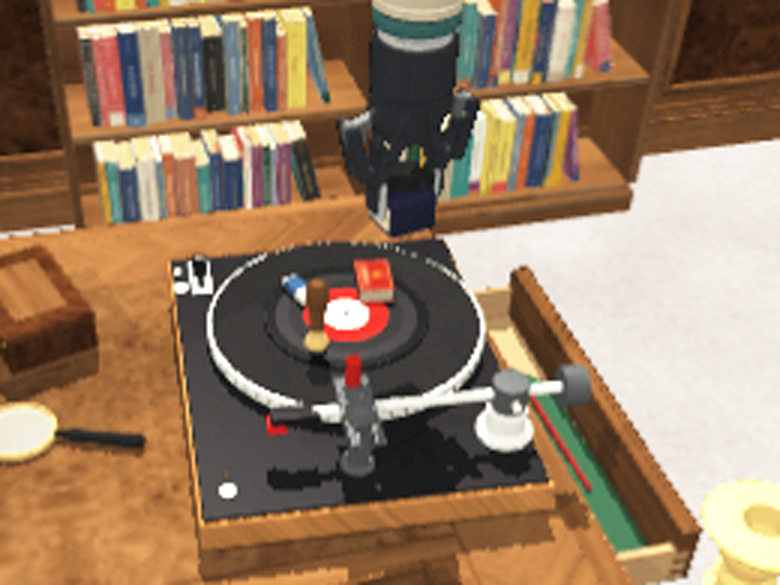

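The bottle is lifted upright and well clear of the platter. I carry it to the tray.

```bash
python3 -m inch '[[[-28.2,-19.5,0,50],[-28.2,-19.5,0,50],[-28.2,-19.5,0,50],[-28.2,-19.5,0,50],[-28.2,-19.5,0,50],[-28.2,-19.5,0,50],[-28.2,-19.5,0,50],[-28.2,-19.5,0,50]]]'
python3 -m inch '[[[0,0,0,50],[0,0,0,50],[0,0,0,50],[0,0,0,50],[0,0,0,50],[0,0,0,50],[0,0,0,50],[0,0,0,50]]]'
python3 d.py t:-24,72,70,90 t:-24,72,20,90
```

```text
clock: 4.82
eef_pos: [495.8, -268.5, 226.5]
tool_rot: [-3.138, 0.001, 0.928]
force: [1.1, 0.1, -1.9]
width: 48.8
gripper_force: 62.6
clock: 5.48
eef_pos: [496.8, -267.0, 226.3]
tool_rot: [-3.14, 0.004, 0.057]
force: [-0.3, 0.2, -1.9]
width: 49.0
gripper_force: 62.6
at [ 496.8 -267.   226.3] ang -86.7 q7 -0.51 t 5.5 w 49.0
t:-24,72,70,90 -> [ 493.3 -277.2   70. ] rows [-0.34  1.02 15.64] -0.5
t:-24,72,20,90 -> [ 493.3 -277.2   20. ] rows [-0.32  1.03 20.64] -0.5
```

```bash
python3 -m inch '[[[-0.3,1,3,0],[-0.3,1,6,0],[-0.3,1,9,0],[-0.3,1,12,0],[-0.3,1,14,0],[-0.3,1,15.6,0],[-0.3,1,15.6,0],[-0.3,1,15.6,0]]]'
python3 - <<'E'
from h import *
snap('side','s2',(210,150,470,345),3)
E
python3 d.py t:-24,72,22,90
```

```text
clock: 6.15
eef_pos: [494.3, -277.5, 71.2]
tool_rot: [-3.14, 0.003, 0.062]
force: [0.1, -0.2, -1.7]
width: 48.7
gripper_force: 62.5
at [ 495.1 -278.2   72.3] ang -86.5 q7 -0.31 t 6.2 w 48.8
t:-24,72,22,90 -> [ 493.3 -277.2   22. ] rows [-0.17 -0.11  5.03] -0.3
```

View pics/s2.png

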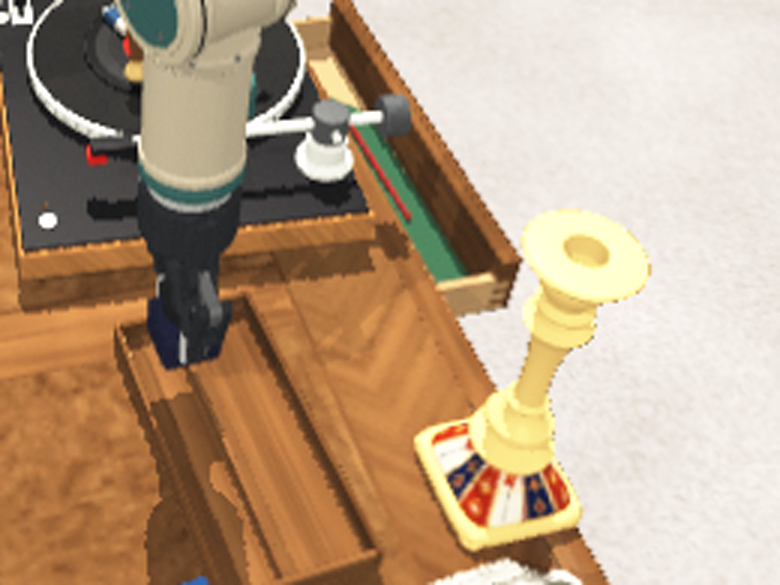

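The bottle is over the near end of the wide lane, aligned with the tray, with its foot about 50 mm up. I lower it.

```bash
python3 -m inch '[[[-0.15,0,1.5,0],[-0.15,0,3,0],[-0.15,0,4,0],[-0.15,0,4.6,0],[-0.15,0,4.8,0],[-0.15,0,4.8,0]]]'
python3 -m inch '[[[0,0,0.2,0],[0,0,0.4,0],[0,0,0.5,0],[0,0,0.5,0]]]'
python3 d.py
```

```text
clock: 6.7
eef_pos: [493.5, -278.5, 30.9]
tool_rot: [-3.139, -0.004, 0.06]
force: [-13.7, 10.0, 51.4]
width: 48.8
gripper_force: 73.2
clock: 7.03
eef_pos: [493.1, -278.4, 30.0]
tool_rot: [-3.137, -0.007, 0.06]
force: [-21.7, 15.9, 87.4]
width: 48.8
gripper_force: 79.0
at [ 493.1 -278.4   30. ] ang -86.6 q7 -0.25 t 7.0 w 48.8
```

```bash
python3 -m inch '[[[0,0,-1,0],[0,0,-2.5,0],[0,0,-2.5,0],[0,0,-2.5,0]]]'
python3 - <<'E'
from h import *
im=snap('side','s3',(230,220,350,310),6)
t=snap('top','t3')
a=cv2.resize(t[150:225,290:400],None,fx=5,fy=5,interpolation=cv2.INTER_CUBIC); b=cv2.imread('pics/s3.png')
h=min(a.shape[0],500); cv2.imwrite('pics/c3.png',np.vstack([cv2.resize(b,(480,360))[:360],cv2.resize(a,(480,240*480//480))[:240]]))
from d import TR,TY
R=np.array([[np.cos(TY),-np.sin(TY)],[np.sin(TY),np.cos(TY)]])
for n in('side','top'):
  for z,p in[(25,(-64,131)),(25,(64,131)),(19,(12,126)),(25,(64,-131)),(25,(-64,-131))]: print(n,p,proj(n,[*(TR+R@p),z]).round(1))
E
```

```text
clock: 7.37
eef_pos: [495.0, -278.6, 45.5]
tool_rot: [3.14, -0.003, 0.061]
force: [0.4, 0.3, -2.2]
width: 48.9
gripper_force: 67.8
at [ 493.9 -277.8   43.8] ang -86.5 q7 -0.28 t 7.5 w 48.9
side (-64, 131) [[246.7 257.4]]
side (64, 131) [[292.3 246.3]]
side (12, 126) [[274.6 253.6]]
side (64, -131) [[336.8 334.5]]
side (-64, -131) [[282.2 351.6]]
top (-64, 131) [[303.7 213.5]]
top (64, 131) [[300.2 170.9]]
top (12, 126) [[303.1 188.3]]
top (64, -131) [[385.6 165.2]]
top (-64, -131) [[390.1 207.1]]
```

View pics/c3.png

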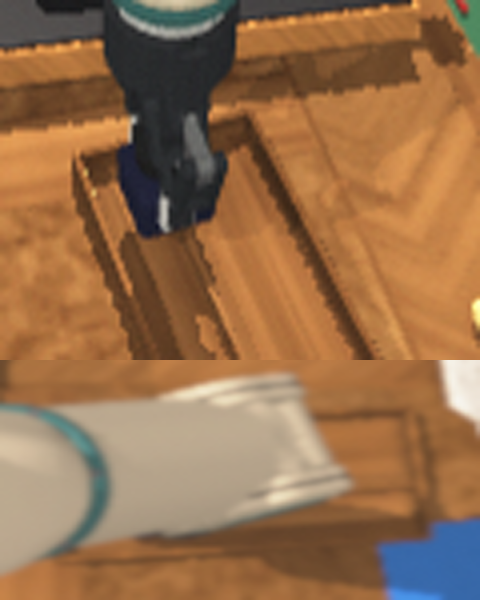

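```bash
python3 - <<'E'
from h import *
from d import TR,TY
R=np.array([[np.cos(TY),-np.sin(TY)],[np.sin(TY),np.cos(TY)]])
for p in [(150,235),(213,215)]:
  for z in(27,32,37):
    w=onz('side',(230+p[0]/4-.4,220+p[1]/4-.4),z)[:2]; print(p,z,(R.T@(w-TR)).round(1))
# partition observed in first side image
a=cv2.imread('pics/side0_raw.png')[240:360,240:345]; cv2.imwrite('pics/p.png',cv2.resize(a,None,fx=5,fy=5,interpolation=cv2.INTER_CUBIC))
E
```

```text
at [ 493.9 -277.8   43.8] ang -86.5 q7 -0.28 t 7.5 w 48.9
(150, 235) 27 [-34.9  52.1]
(150, 235) 32 [-36.2  48.7]
(150, 235) 37 [-37.5  45.4]
(213, 215) 27 [ 7.8 54.5]
(213, 215) 32 [ 6.2 51.2]
(213, 215) 37 [ 4.6 47.8]
```

View pics/p.png

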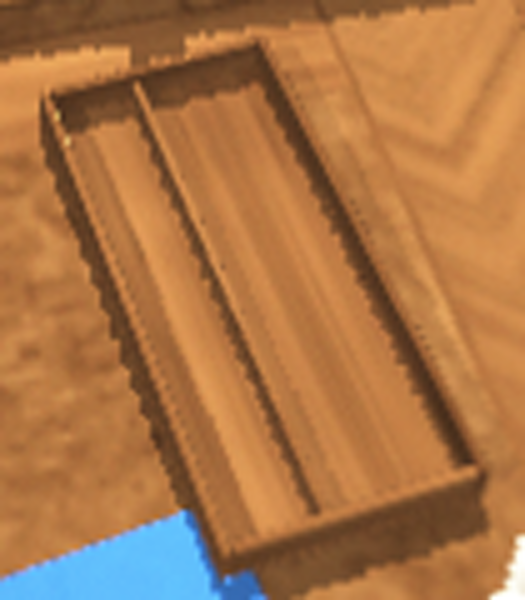

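The picture shows the partition nearer the robot, so the tray is turned by half a turn and the wide lane is on the far side. In my frame its centre is at x = +24, so I shift the bottle there.

```bash
python3 -m inch '[[[0,0,-2,0],[0,0,-2,0],[0,0,-2,0]]]'
python3 d.py t:24,72,60,90 t:24,72,20,90
```

```text
clock: 7.72
eef_pos: [494.1, -278.4, 63.8]
tool_rot: [3.141, -0.0, 0.061]
force: [0.4, -0.5, -2.2]
width: 48.9
gripper_force: 67.8
at [ 494.1 -278.4   63.8] ang -86.5 q7 -0.3 t 7.7 w 48.9
t:24,72,60,90 -> [ 541.2 -274.1   60. ] rows [ 4.72 -0.15  0.39] -0.3
t:24,72,20,90 -> [ 541.2 -274.1   20. ] rows [ 4.72 -0.15  4.39] -0.3
```

```bash
python3 -m inch '[[[3,-0.1,0,0],[4.5,-0.1,0,0],[4.5,-0.1,1,0],[4.5,-0.1,2.5,0],[4.5,-0.1,3.2,0],[4.5,-0.1,3.6,0],[4.5,-0.1,3.8,0],[4.5,-0.1,3.8,0]]]'
python3 -m inch '[[[0,0,0.2,0],[0,0,0.4,0],[0,0,0.4,0],[0,0,0.4,0]]]'
python3 d.py
```

```text
clock: 8.38
eef_pos: [538.1, -274.5, 25.7]
tool_rot: [-3.141, 0.001, 0.06]
force: [0.4, -0.0, -1.2]
width: 48.8
gripper_force: 67.8
clock: 8.72
eef_pos: [538.9, -274.4, 22.5]
tool_rot: [3.142, -0.0, 0.06]
force: [0.1, 0.2, -2.1]
width: 48.8
gripper_force: 67.8
at [ 538.9 -274.4   22.5] ang -86.5 q7 -0.34 t 8.7 w 48.8
```

```bash
python3 -m inch '[[[0,0,0.2,0],[0,0,0.3,0],[0,0,0.3,0],[0,0,0.3,0]]]'
python3 -m inch '[[[0,0,0.1,0],[0,0,0.2,0],[0,0,0.2,0]]]'
```

```text
clock: 9.05
eef_pos: [538.7, -274.4, 19.2]
tool_rot: [-3.141, 0.0, 0.06]
force: [0.3, -0.7, -2.1]
width: 49.1
gripper_force: 67.8
clock: 9.3
eef_pos: [539.0, -274.5, 18.7]
tool_rot: [-3.141, -0.001, 0.06]
force: [-1.5, 1.7, 10.1]
width: 48.8
gripper_force: 69.3
```

The bottle stands on the tray floor. I release it, rise, and check by image difference that nothing on the record has moved.

```bash
python3 -m inch '[[[0,0,0,0],[0,0,0,0],[0,0,0,0],[0,0,0,0]]]' 6.3
python3 -m inch '[[[0,0,-2,0],[0,0,-6,0],[0,0,-10,0],[0,0,-14,0],[0,0,-18,0],[0,0,-20,0],[0,0,-20,0],[0,0,-20,0]]]'
cat > chk.py <<'E'
from h import *
import sys
im=get_image('top'); cv2.imwrite('pics/last_top.png',im); r=cv2.imread('pics/top0_raw.png').astype(int)
s=get_image('side'); cv2.imwrite('pics/last_side.png',s)
d=np.abs(im.astype(int)-r).max(2)
for n,(x0,y0,x1,y1) in dict(match=(168,140,196,162),eraser=(168,172,190,190),seal=(202,174,217,190),pin=(245,168,256,182)).items():
    print(n,'changed px',(d[y0:y1,x0:x1]>50).sum())
def cen(im,m,box):
    x0,y0,x1,y1=box; k=np.argwhere(m[y0:y1,x0:x1]); return (k.mean(0)[::-1]+[x0,y0]).round(1) if len(k) else None,len(k)
hsv=cv2.cvtColor(s,cv2.COLOR_BGR2HSV)
dark=(s.max(2)<90)&(s[...,0].astype(int)>s[...,2]+25)
print('bottle blue side',cen(s,dark,(240,235,330,330)))
E
python3 chk.py; python3 d.py 625,133,200,-7.3
```

```text
clock: 9.63
eef_pos: [538.8, -274.4, 17.2]
tool_rot: [3.142, 0.0, 0.06]
force: [1.0, 0.6, -0.1]
width: 63.1
gripper_force: 0.0
clock: 10.3
eef_pos: [539.3, -274.6, 218.3]
tool_rot: [3.141, -0.002, 0.061]
force: [0.1, 0.6, -0.6]
width: 63.1
gripper_force: 0.0
match changed px 0
eraser changed px 107
seal changed px 46
pin changed px 89
bottle blue side (array([286.1, 265.3]), 45)
at [ 538.2 -273.5  215.9] ang -86.5 q7 -0.53 t 10.4 w 63.1
625,133,200,-7.3 -> [625. 133. 200.] rows [ 11.12 -40.05   1.64] -79.2
```

```bash
python3 -m inch '[[[8.3,-30,0,0],[8.3,-30,0,0],[8.3,-30,0,0],[8.3,-30,0,0],[8.3,-30,0,0],[8.3,-30,0,0],[8.3,-30,0,0],[8.3,-30,0,0]]]'
python3 -m inch '[[[2.8,-10,0,-52],[2.8,-10,0,-52],[2.8,-10,0,-52],[2.8,-10,0,-52],[2.8,-10,0,-52],[2.8,-10,0,-52],[2.8,-10,0,-52],[2.8,-10,0,-52]]]' 7.0
python3 -m inch '[[[0,0,0,-27],[0,0,0,-27],[0,0,0,-27],[0,0,0,-27],[0,0,0,-27]]]'
python3 - <<'E'
import cv2,numpy as np
a=cv2.imread('pics/last_top.png')[120:225,160:330]; b=cv2.imread('pics/last_side.png')[140:300,210:330]
cv2.imwrite('pics/v.png',np.hstack([cv2.resize(a,(485,300),interpolation=cv2.INTER_CUBIC),cv2.resize(b,(225,300),interpolation=cv2.INTER_CUBIC)]))
E
python3 d.py 625,133,180,-7.3 625,133,81,-7.3
```

```text
clock: 11.07
eef_pos: [603.3, 37.8, 214.4]
tool_rot: [-3.138, 0.004, 0.068]
force: [-0.1, 0.6, -1.4]
width: 63.1
gripper_force: 0.0
clock: 11.73
eef_pos: [624.4, 131.5, 215.2]
tool_rot: [-3.139, 0.002, 0.973]
force: [0.3, 0.2, -0.2]
width: 70.2
gripper_force: 0.0
clock: 12.15
eef_pos: [624.4, 131.4, 215.3]
tool_rot: [-3.138, 0.0, 1.441]
force: [-0.1, 0.2, 0.4]
width: 69.7
gripper_force: 0.0
at [624.4 131.4 215.3] ang -7.4 q7 -0.06 t 12.2 w 69.7
625,133,180,-7.3 -> [625. 133. 180.] rows [0.16 0.05 3.53] -0.1
625,133,81,-7.3 -> [625. 133.  81.] rows [ 0.17  0.08 13.43] -0.1
```

View pics/v.png

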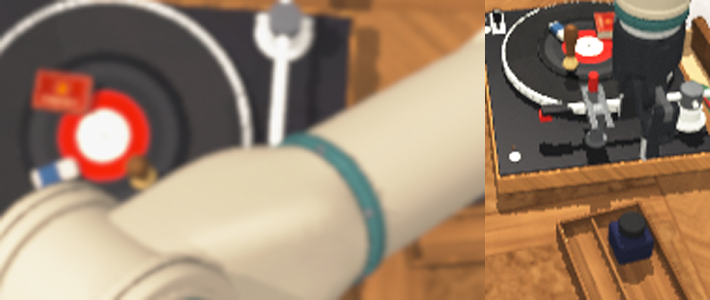

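The bottle stands upright in the wide lane and the matchbox is where it was. I grasp the matchbox.

```bash
python3 -m inch '[[[0.17,0.1,4,0],[0.17,0.1,8,0],[0.17,0.1,10.5,0],[0.17,0.1,12,0],[0.17,0.1,13,0],[0.17,0.1,13.6,0],[0.17,0.1,13.6,0],[0.17,0.1,13.6,0]]]'
python3 -m inch '[[[0,0,0,0],[0,0,0,0],[0,0,0,0],[0,0,0,0],[0,0,0,0],[0,0,0,0],[0,0,0,0],[0,0,0,0]]]' 3
python3 -m inch '[[[0,0,-1,0],[0,0,-3,0],[0,0,-6,0],[0,0,-9,0],[0,0,-12,0],[0,0,-13,0],[0,0,-13,0],[0,0,-13,0]]]'
python3 d.py t:24,2,200,90
```

```text
clock: 12.82
eef_pos: [627.2, 133.0, 81.7]
tool_rot: [3.141, -0.0, 1.438]
force: [-0.0, 0.3, 0.1]
width: 69.9
gripper_force: 0.0
clock: 13.48
eef_pos: [627.7, 133.2, 82.8]
tool_rot: [3.139, -0.001, 1.439]
force: [-0.0, 0.1, 5.9]
width: 36.4
gripper_force: 60.5
clock: 14.15
eef_pos: [626.5, 133.3, 211.5]
tool_rot: [3.141, -0.001, 1.439]
force: [-0.5, 0.1, -0.7]
width: 36.3
gripper_force: 60.0
at [626.5 133.3 211.5] ang -7.5 q7 -0.06 t 14.2 w 36.3
t:24,2,200,90 -> [ 545.8 -343.9  200. ] rows [-48.37  -1.73   1.12] 78.7
```

```bash
python3 -m inch '[[[-31,-1,0,0],[-31,-1,0,0],[-31,-1,0,0],[-31,-1,0,0],[-31,-1,0,0],[-31,-1,0,0],[-31,-1,0,0],[-31,-1,0,0]]]'
python3 -m inch '[[[-17.5,-0.7,0,50],[-17.5,-0.7,0,50],[-17.5,-0.7,0,50],[-17.5,-0.7,0,50],[-17.5,-0.7,0,50],[-17.5,-0.7,0,50],[-17.5,-0.7,0,50],[-17.5,-0.7,0,50]]]'
python3 -m inch '[[[0,0,0,28.7],[0,0,0,28.7],[0,0,0,28.7],[0,0,0,28.7],[0,0,0,28.7],[0,0,0,28.7]]]'
python3 d.py t:24,0,60,90 t:24,0,16,90
```

```text
clock: 14.82
eef_pos: [572.6, -179.8, 209.7]
tool_rot: [-3.138, 0.004, 1.432]
force: [0.3, -0.9, -0.3]
width: 36.5
gripper_force: 60.0
clock: 15.48
eef_pos: [544.9, -344.9, 208.6]
tool_rot: [-3.138, 0.003, 0.562]
force: [0.0, 0.2, -0.4]
width: 36.2
gripper_force: 60.0
clock: 15.98
eef_pos: [545.8, -344.7, 209.9]
tool_rot: [-3.141, 0.002, 0.071]
force: [0.4, -0.3, -0.5]
width: 36.1
gripper_force: 60.0
at [ 545.8 -344.7  209.9] ang -85.9 q7 -0.43 t 16.0 w 36.1
t:24,0,60,90 -> [ 545.9 -345.9   60. ] rows [ 0.04  0.14 14.99] 0.3
t:24,0,16,90 -> [ 545.9 -345.9   16. ] rows [ 0.05  0.15 19.39] 0.3
```

```bash
python3 -m inch '[[[0,0.1,4,0],[0,0.1,8,0],[0,0.1,12,0],[0,0.1,15,0],[0,0.1,17,0],[0,0.1,18.3,0],[0,0.1,18.8,0],[0,0.1,18.8,0]]]'
python3 -m inch '[[[0,0,0.2,0],[0,0,0.4,0],[0,0,0.4,0],[0,0,0.4,0]]]'
```

```text
clock: 16.65
eef_pos: [545.8, -346.2, 22.5]
tool_rot: [-3.141, 0.001, 0.067]
force: [-0.4, 0.7, -0.5]
width: 36.2
gripper_force: 60.0
clock: 16.98
eef_pos: [546.8, -346.7, 20.2]
tool_rot: [3.141, -0.001, 0.066]
force: [0.3, -0.1, -0.5]
width: 36.7
gripper_force: 60.0
```

```bash
python3 -m inch '[[[0,0,0.2,0],[0,0,0.4,0],[0,0,0.5,0],[0,0,0.5,0]]]'
python3 -m inch '[[[0,0,0,0],[0,0,0,0],[0,0,0,0],[0,0,0,0]]]' 5
python3 -m inch '[[[0,0,-2,0],[0,0,-6,0],[0,0,-10,0],[0,0,-14,0],[0,0,-18,0],[0,0,-19,0],[0,0,-19,0],[0,0,-19,0]]]'
python3 d.py 539,140.5,200,-22.6
```

```text
clock: 17.32
eef_pos: [546.1, -346.2, 14.0]
tool_rot: [-3.141, 0.0, 0.066]
force: [0.0, -0.0, 0.7]
width: 36.4
gripper_force: 60.0
clock: 17.65
eef_pos: [546.2, -346.7, 14.4]
tool_rot: [3.141, -0.0, 0.065]
force: [-0.7, 0.1, -0.4]
width: 50.0
gripper_force: 0.3
clock: 18.32
eef_pos: [546.4, -346.0, 204.4]
tool_rot: [-3.141, -0.001, 0.066]
force: [0.6, 0.5, -0.5]
width: 49.7
gripper_force: 0.0
at [ 546.4 -346.   204.4] ang -86.2 q7 -0.43 t 18.3 w 49.7
539,140.5,200,-22.6 -> [539.  140.5 200. ] rows [  2.46 -48.59   0.47] -63.6
```

```bash
python3 -m inch '[[[1.5,-31,0,0],[1.5,-31,0,0],[1.5,-31,0,0],[1.5,-31,0,0],[1.5,-31,0,0],[1.5,-31,0,0],[1.5,-31,0,0],[1.5,-31,0,0]]]'
python3 - <<'E'
from h import *
np.set_printoptions(precision=1,suppress=True)
def blue(im,box):
    x0,y0,x1,y1=box; h=cv2.cvtColor(im,cv2.COLOR_BGR2HSV)[y0:y1,x0:x1]
    m=((h[...,0]>100)&(h[...,0]<118)&(h[...,1]>90)&(h[...,2]>110)); k=np.argwhere(m)
    return (k.mean(0)[::-1]+[x0,y0]) if len(k) else None,len(k)
for n,b in(('top',(140,110,230,230)),('side',(220,140,320,190))):
    a=cv2.imread(f'pics/{n}0_raw.png'); i=get_image(n); cv2.imwrite(f'pics/e_{n}.png',i)
    r=[blue(a,b),blue(i,b)]; print(n,r)
    for c,_ in r:
        if c is not None: print(onz(n,c,86))
E
python3 d.py 541,140.4,200,23
```

```text
clock: 18.98
eef_pos: [539.0, -28.7, 201.3]
tool_rot: [-3.137, 0.006, 0.072]
force: [1.0, -0.0, -0.8]
width: 49.8
gripper_force: 0.0
top [(array([193. , 142.2]), 81), (array([203.5, 111.3]), 39)]
[652.2 101.7  86. ]
[744.7  72.6  86. ]
side [(array([248.2, 153.8]), 22), (array([247.9, 154.2]), 19)]
[538.1 143.3  86. ]
[536.7 141.2  86. ]
at [539.6 -30.  201.5] ang -85.8 q7 -0.82 t 19.1 w 50.4
541,140.4,200,23 -> [541.  140.4 200. ] rows [  1.4  -16.98   0.19] 71.2
```

The eraser is unmoved in the side view. I grasp it.

```bash
python3 -m inch '[[[1.4,-17,0,-50],[1.4,-17,0,-50],[1.4,-17,0,-50],[1.4,-17,0,-50],[1.4,-17,0,-50],[1.4,-17,0,-50],[1.4,-17,0,-50],[1.4,-17,0,-50]]]'
python3 -m inch '[[[0,0,0,-57],[0,0,0,-57],[0,0,0,-57],[0,0,0,-57],[0,0,0,-57],[0,0,0,-57],[0,0,0,-57],[0,0,0,-57]]]'
python3 d.py 541,140.4,79,23
```

```text
clock: 19.75
eef_pos: [543.1, 133.3, 203.0]
tool_rot: [-3.14, 0.002, 0.94]
force: [0.5, -0.2, 0.9]
width: 49.8
gripper_force: 0.0
clock: 20.42
eef_pos: [543.3, 132.9, 203.1]
tool_rot: [-3.139, 0.0, 1.933]
force: [0.0, -0.0, -0.2]
width: 50.1
gripper_force: 0.0
at [543.3 132.9 203.1] ang 20.8 q7 0.36 t 20.4 w 50.1
541,140.4,79,23 -> [541.  140.4  79. ] rows [ 0.78  0.08 12.41] -2.2
```

```bash
python3 -m inch '[[[0.8,0.1,4,-2],[0.8,0.1,8,-2],[0.8,0.1,10.5,-2],[0.8,0.1,11.5,-2],[0.8,0.1,12.2,-2],[0.8,0.1,12.5,-2],[0.8,0.1,12.5,-2],[0.8,0.1,12.5,-2]]]'
python3 -m inch '[[[0,0,0,0],[0,0,0,0],[0,0,0,0],[0,0,0,0],[0,0,0,0],[0,0,0,0],[0,0,0,0],[0,0,0,0]]]' 1.5
python3 -m inch '[[[0,0,-1,0],[0,0,-3,0],[0,0,-6,0],[0,0,-9,0],[0,0,-12,0],[0,0,-13,0],[0,0,-13,0],[0,0,-13,0]]]'
python3 d.py t:24,-50,200,90
```

```text
clock: 21.08
eef_pos: [542.9, 142.2, 80.4]
tool_rot: [3.139, 0.0, 1.967]
force: [0.8, -0.1, -0.1]
width: 50.1
gripper_force: 0.0
clock: 21.75
eef_pos: [542.7, 142.6, 80.5]
tool_rot: [3.139, -0.0, 1.968]
force: [-0.7, 0.1, 6.6]
width: 16.5
gripper_force: 58.8
clock: 22.42
eef_pos: [541.6, 142.5, 209.5]
tool_rot: [3.141, -0.0, 1.968]
force: [-1.3, -0.2, -0.5]
width: 16.6
gripper_force: 58.7
at [541.6 142.5 209.5] ang 22.8 q7 0.37 t 22.4 w 16.6
t:24,-50,200,90 -> [ 549.2 -395.8  200. ] rows [-49.93 -20.12   0.92] -71.0
```

```bash
python3 -m inch '[[[-29,-11.7,0,0],[-29,-11.7,0,0],[-29,-11.7,0,0],[-29,-11.7,0,0],[-29,-11.7,0,0],[-29,-11.7,0,0],[-29,-11.7,0,0],[-29,-11.7,0,0]]]'
python3 -m inch '[[[-20.9,-8.4,0,54],[-20.9,-8.4,0,54],[-20.9,-8.4,0,54],[-20.9,-8.4,0,54],[-20.9,-8.4,0,54],[-20.9,-8.4,0,54],[-20.9,-8.4,0,54],[-20.9,-8.4,0,54]]]'
python3 -m inch '[[[0,0,0,55],[0,0,0,55],[0,0,0,55],[0,0,0,55],[0,0,0,55],[0,0,0,55],[0,0,0,55],[0,0,0,55]]]'
python3 d.py t:24,-53,60,90 t:24,-53,16,90
```

```text
clock: 23.08
eef_pos: [543.8, -176.7, 207.5]
tool_rot: [-3.137, 0.001, 1.962]
force: [0.5, -1.6, 0.8]
width: 16.7
gripper_force: 58.8
clock: 23.75
eef_pos: [547.3, -397.2, 206.2]
tool_rot: [-3.137, 0.001, 1.016]
force: [0.1, 0.6, -0.6]
width: 16.5
gripper_force: 58.8
clock: 24.42
eef_pos: [548.5, -394.8, 206.5]
tool_rot: [-3.139, 0.004, 0.059]
force: [0.1, 0.6, -1.2]
width: 17.0
gripper_force: 58.8
at [ 548.5 -394.8  206.5] ang -86.6 q7 -0.38 t 24.4 w 17.0
t:24,-53,60,90 -> [ 549.4 -398.8   60. ] rows [ 0.13  0.44 14.64] -0.4
t:24,-53,16,90 -> [ 549.4 -398.8   16. ] rows [ 0.14  0.45 19.04] -0.4
```

```bash
python3 -m inch '[[[0.1,0.5,4,0],[0.1,0.5,8,0],[0.1,0.5,12,0],[0.1,0.5,15,0],[0.1,0.5,17,0],[0.1,0.5,18.2,0],[0.1,0.5,19,0],[0.1,0.5,19,0]]]'
python3 -m inch '[[[0,0,0,0],[0,0,0.1,0],[0,0,0.2,0],[0,0,0.2,0]]]'
python3 -m inch '[[[0,0,0,0],[0,0,0,0],[0,0,0,0],[0,0,0,0]]]' 3.2
python3 -m inch '[[[0,0,-2,0],[0,0,-6,0],[0,0,-10,0],[0,0,-14,0],[0,0,-18,0],[0,0,-19,0],[0,0,-19,0],[0,0,-19,0]]]'
python3 d.py 537.5,52,210,-86
```

```text
clock: 25.08
eef_pos: [549.5, -399.8, 17.0]
tool_rot: [-3.139, 0.003, 0.065]
force: [0.4, 0.3, 0.6]
width: 16.7
gripper_force: 58.8
clock: 25.42
eef_pos: [551.4, -400.9, 18.3]
tool_rot: [3.141, -0.001, 0.066]
force: [0.1, -0.3, 0.4]
width: 16.6
gripper_force: 58.8
clock: 25.75
eef_pos: [550.9, -400.6, 17.5]
tool_rot: [3.141, -0.0, 0.066]
force: [-0.0, -0.9, -0.0]
width: 31.9
gripper_force: 0.0
clock: 26.42
eef_pos: [550.9, -400.4, 207.6]
tool_rot: [-3.142, -0.001, 0.066]
force: [-0.7, 0.5, -1.7]
width: 32.1
gripper_force: 0.0
at [ 550.9 -400.4  207.6] ang -86.2 q7 -0.37 t 26.4 w 32.1
537.5,52,210,-86 -> [537.5  52.  210. ] rows [  1.62 -45.23  -0.24] -0.2
```

```bash
python3 -m inch '[[[1.1,-31,-1,0],[1.1,-31,-1,0],[1.1,-31,-1,0],[1.1,-31,-1,0],[1.1,-31,-1,0],[1.1,-31,-1,0],[1.1,-31,-1,0],[1.1,-31,-1,0]]]' 7
python3 -m inch '[[[0.5,-14.2,0,0],[0.5,-14.2,0,0],[0.5,-14.2,0,0],[0.5,-14.2,0,0],[0.5,-14.2,0,0],[0.5,-14.2,0,0]]]'
python3 d.py 538,51.5,95,-86
```

```text
clock: 27.08
eef_pos: [540.1, -83.1, 214.5]
tool_rot: [-3.136, 0.005, 0.072]
force: [0.4, 0.4, 0.5]
width: 70.0
gripper_force: 0.0
clock: 27.58
eef_pos: [536.0, 52.9, 215.5]
tool_rot: [3.141, 0.003, 0.069]
force: [-0.4, -0.4, 0.1]
width: 69.8
gripper_force: 0.0
at [536.   52.9 215.5] ang -86.1 q7 -0.94 t 27.6 w 69.8
538,51.5,95,-86 -> [538.   51.5  95. ] rows [ 0.23  0.14 12.05] -0.1
```

```bash
python3 -m inch '[[[0.2,0.1,3,0],[0.2,0.1,6,0],[0.2,0.1,8.5,0],[0.2,0.1,10,0],[0.2,0.1,11,0],[0.2,0.1,12,0],[0.2,0.1,12,0],[0.2,0.1,12,0]]]'
python3 -m inch '[[[0,0,0,0],[0,0,0,0],[0,0,0,0],[0,0,0,0],[0,0,0,0],[0,0,0,0],[0,0,0,0],[0,0,0,0]]]' 0.5
python3 -m inch '[[[0,0,-1,0],[0,0,-3,0],[0,0,-6,0],[0,0,-9,0],[0,0,-12,0],[0,0,-12,0],[0,0,-12,0],[0,0,-12,0]]]'
python3 d.py t:-36,-10,200,90
```

```text
clock: 28.25
eef_pos: [539.4, 49.7, 97.4]
tool_rot: [3.141, 0.0, 0.064]
force: [0.2, 0.1, 0.3]
width: 69.8
gripper_force: 0.0
clock: 28.92
eef_pos: [540.0, 50.6, 98.0]
tool_rot: [-3.141, -0.002, 0.066]
force: [-0.2, 0.7, 5.9]
width: 22.1
gripper_force: 58.3
clock: 29.58
eef_pos: [538.5, 51.1, 216.8]
tool_rot: [-3.141, 0.001, 0.066]
force: [-0.8, 0.5, -0.8]
width: 22.4
gripper_force: 58.9
at [538.5  51.1 216.8] ang -86.2 q7 -0.94 t 29.6 w 22.4
t:-36,-10,200,90 -> [ 486.7 -359.9  200. ] rows [-7.86 40.67  1.66] -0.0
```

```bash
python3 -m inch '[[[-6,31,0,0],[-6,31,0,0],[-6,31,0,0],[-6,31,0,0],[-6,31,0,0],[-6,31,0,0],[-6,31,0,0],[-6,31,0,0]]]'
python3 -m inch '[[[-1.9,9.7,0,0],[-1.9,9.7,0,0],[-1.9,9.7,0,0],[-1.9,9.7,0,0],[-1.9,9.7,0,0]]]'
python3 d.py t:-36,-10,60,90 t:-36,-10,30,90
```

```text
clock: 30.25
eef_pos: [497.0, -267.4, 216.3]
tool_rot: [3.14, 0.003, 0.06]
force: [0.1, -1.5, -0.5]
width: 22.3
gripper_force: 59.0
clock: 30.67
eef_pos: [485.6, -361.0, 215.5]
tool_rot: [-3.139, 0.003, 0.063]
force: [-0.4, 0.2, -1.5]
width: 22.1
gripper_force: 59.0
at [ 485.6 -361.   215.5] ang -86.4 q7 -0.31 t 30.7 w 22.1
t:-36,-10,60,90 -> [ 486.7 -359.9   60. ] rows [ 0.16 -0.07 15.55] -0.2
t:-36,-10,30,90 -> [ 486.7 -359.9   30. ] rows [ 0.17 -0.06 18.55] -0.2
```

```bash
python3 -m inch '[[[0.1,0,4,0],[0.1,0,8,0],[0.1,0,12,0],[0.1,0,15,0],[0.1,0,17,0],[0.1,0,18,0],[0.1,0,18.2,0],[0.1,0,18.2,0]]]'
python3 -m inch '[[[0,0,0.2,0],[0,0,0.3,0],[0,0,0.3,0],[0,0,0.3,0]]]'
python3 -m inch '[[[0,0,0.1,0],[0,0,0.2,0],[0,0,0.2,0]]]'
```

```text
clock: 31.33
eef_pos: [488.3, -359.6, 35.0]
tool_rot: [-3.141, 0.001, 0.067]
force: [-0.2, 0.3, 0.1]
width: 21.9
gripper_force: 59.0
clock: 31.67
eef_pos: [488.6, -360.8, 33.2]
tool_rot: [3.141, -0.001, 0.066]
force: [-0.1, 0.0, -1.0]
width: 22.5
gripper_force: 59.0
clock: 31.92
eef_pos: [488.1, -360.5, 30.3]
tool_rot: [-3.141, -0.0, 0.066]
force: [0.1, 0.7, -0.7]
width: 22.2
gripper_force: 59.0
```

```bash
python3 -m inch '[[[0,0,0.1,0],[0,0,0.2,0],[0,0,0.2,0]]]'
python3 -m inch '[[[0,0,0,0],[0,0,0,0],[0,0,0,0],[0,0,0,0]]]' 4.5
python3 -m inch '[[[0,0,-2,0],[0,0,-6,0],[0,0,-10,0],[0,0,-14,0],[0,0,-18,0],[0,0,-19,0],[0,0,-19,0],[0,0,-19,0]]]'
python3 d.py 545,-65,215,-4
python3 - <<'E'
from h import *
im=snap('side','s5'); a=im[140:350,215:350]; cv2.imwrite('pics/s5.png',cv2.resize(a,None,fx=2.8,fy=2.8,interpolation=cv2.INTER_CUBIC))
E
```

```text
clock: 32.17
eef_pos: [488.1, -360.7, 28.4]
tool_rot: [-3.142, -0.0, 0.065]
force: [-0.8, -0.1, 0.9]
width: 22.0
gripper_force: 59.0
clock: 32.5
eef_pos: [488.0, -360.6, 28.2]
tool_rot: [3.142, 0.0, 0.065]
force: [0.7, -0.1, 0.8]
width: 45.1
gripper_force: 0.0
clock: 33.17
eef_pos: [488.2, -360.3, 218.3]
tool_rot: [-3.141, -0.001, 0.066]
force: [0.3, 0.2, 0.3]
width: 44.9
gripper_force: 0.0
at [ 488.2 -360.3  218.3] ang -86.2 q7 -0.31 t 33.2 w 44.9
545,-65,215,-4 -> [545. -65. 215.] rows [  7.61 -29.09   0.35] -82.2
```

View pics/s5.png

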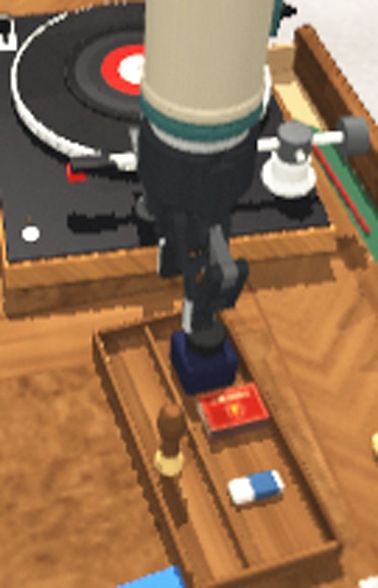

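All four items lie in the tray with the bottle upright, and the record is clear. Next is the pin, which I grip along the player's y so its x offset is kept from bore to notch.

```bash
python3 -m inch '[[[7.5,-29,0,0],[7.5,-29,0,0],[7.5,-29,0,0],[7.5,-29,0,0],[7.5,-29,0,0],[7.5,-29,0,0],[7.5,-29,0,0],[7.5,-29,0,8.2]]]' 5
python3 -m inch '[[[0,0,0,1.2],[0,0,0,1.2],[0,0,0,1.2],[0,0,0,1.2]]]'
python3 d.py 545,-65.3,160,-94.35 545,-65.3,125,-94.35
```

```text
clock: 33.88
eef_pos: [544.2, -56.7, 215.2]
tool_rot: [-3.135, 0.005, -0.05]
force: [-0.2, 0.2, -0.1]
width: 49.9
gripper_force: 0.0
clock: 34.22
eef_pos: [543.2, -68.5, 218.0]
tool_rot: [3.141, 0.001, -0.082]
force: [0.1, -1.5, 0.2]
width: 50.2
gripper_force: 0.0
at [543.2 -68.5 218. ] ang -94.7 q7 -0.87 t 34.2 w 50.2
545,-65.3,160,-94.35 -> [545.  -65.3 160. ] rows [ 0.16 -0.34  5.8 ] -0.4
545,-65.3,125,-94.35 -> [545.  -65.3 125. ] rows [ 0.16 -0.34  9.3 ] -0.4
```

```bash
python3 -m inch '[[[0.16,-0.34,2,-0.3],[0.16,-0.34,4,-0.3],[0.16,-0.34,5.5,-0.3],[0.16,-0.34,5.5,-0.3],[0.16,-0.34,5.5,-0.3]]]'
python3 d.py 545,-65.3,125,-94.35
python3 - <<'E'
from h import *
s=snap('side','a')[150:240,230:300]; t=snap('top','b')[150:200,225:285]
cv2.imwrite('pics/pin.png',np.hstack([cv2.resize(s,(420,540),interpolation=cv2.INTER_CUBIC),cv2.resize(t,(360,540) ,interpolation=cv2.INTER_CUBIC)]))
E
```

```text
clock: 34.63
eef_pos: [545.2, -64.6, 163.2]
tool_rot: [3.141, 0.001, -0.077]
force: [0.6, -0.2, 0.8]
width: 50.3
gripper_force: 0.0
at [545.2 -64.6 163.2] ang -94.4 q7 -0.81 t 34.6 w 50.3
545,-65.3,125,-94.35 -> [545.  -65.3 125. ] rows [-0.01  0.07  3.82] -0.1
```

View pics/pin.png

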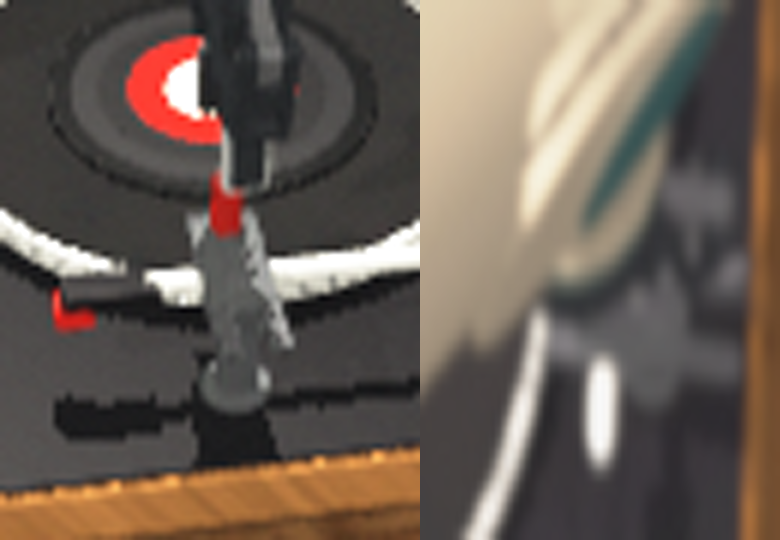

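```bash
python3 - <<'E'
from h import *
print(proj('side',[[545,-65,149],[545,-65,120],[545.2-2.4,-64.6-32,165],[545.2-2.4,-64.6-32,168]]).round(1), 230+227/6,150+205/6, 230+247/6,150+188/6)
E
python3 -m inch '[[[0,0.07,1,0],[0,0.07,2,0],[0,0.07,3,0],[0,0.07,3.5,0],[0,0.07,3.7,0],[0,0.07,3.7,0],[0,0.07,3.7,0]]]'
python3 d.py
```

```text
[[267.8 178.5]
 [267.5 186.5]
 [270.3 181.3]
 [270.4 180.5]] 267.8333333333333 184.16666666666666 271.1666666666667 181.33333333333334
clock: 35.32
eef_pos: [545.8, -63.9, 126.2]
tool_rot: [3.141, 0.0, -0.075]
force: [-0.2, 0.2, 0.4]
width: 50.0
gripper_force: 0.0
at [545.8 -63.9 126.2] ang -94.3 q7 -0.76 t 35.3 w 50.0
```

Finger and pin project where they are seen in the picture. I close on the pin and lift it straight up.

```bash
python3 -m inch '[[[0,0,0,0],[0,0,0,0],[0,0,0,0],[0,0,0,0],[0,0,0,0],[0,0,0,0],[0,0,0,0]]]' 0.5
python3 d.py
python3 -m inch '[[[0,0,-1,0],[0,0,-2,0],[0,0,-3,0],[0,0,-4,0],[0,0,-5,0],[0,0,-6,0],[0,0,-6,0],[0,0,-6,0]]]'
python3 -m inch '[[[0,0,0,0],[0,0,0,0],[0,0,0,0]]]'
```

```text
clock: 35.9
eef_pos: [546.0, -64.4, 126.8]
tool_rot: [3.141, -0.001, -0.076]
force: [-0.5, -2.0, 4.1]
width: 12.7
gripper_force: 58.8
at [546.  -64.4 126.8] ang -94.3 q7 -0.76 t 35.9 w 12.7
clock: 36.57
eef_pos: [546.1, -63.2, 187.0]
tool_rot: [-3.141, -0.001, -0.074]
force: [-0.5, 0.6, -1.2]
width: 12.6
gripper_force: 58.9
clock: 36.82
eef_pos: [545.3, -63.5, 185.7]
tool_rot: [-3.141, 0.001, -0.075]
force: [-0.1, -0.7, 0.1]
width: 12.7
gripper_force: 58.9
```

```bash
python3 -m inch '[[[0,2,0,0],[0,4,0,0],[0,6.1,0,0],[0,6.1,0,0],[0,6.1,0,0]]]'
python3 -m inch '[[[0,0,0.6,0],[0,0,1.2,0],[0,0,1.7,0],[0,0,2.0,0],[0,0,2.2,0],[0,0,2.2,0]]]'
python3 -m inch '[[[0,0,0.3,0],[0,0,0.6,0],[0,0,0.9,0],[0,0,0.9,0]]]'
```

```text
clock: 37.23
eef_pos: [540.7, -125.9, 186.1]
tool_rot: [3.141, 0.0, -0.078]
force: [-1.7, 0.9, -0.3]
width: 12.6
gripper_force: 58.9
clock: 37.73
eef_pos: [540.9, -124.1, 163.6]
tool_rot: [-3.141, 0.001, -0.075]
force: [-0.0, 0.2, 0.1]
width: 12.4
gripper_force: 59.0
clock: 38.07
eef_pos: [540.8, -124.4, 154.7]
tool_rot: [-3.141, 0.001, -0.075]
force: [-0.1, -0.5, -0.5]
width: 12.8
gripper_force: 59.0
```

```bash
python3 -m inch '[[[0,0,0.6,0],[0,0,1.2,0],[0,0,1.8,0],[0,0,2.3,0],[0,0,2.6,0],[0,0,2.6,0]]]'
python3 -m inch '[[[0,0,0.1,0],[0,0,0.2,0],[0,0,0.2,0]]]'
python3 - <<'E'
from h import *
s=snap('side','a2')[150:240,230:320]; cv2.imwrite('pics/pin2.png',cv2.resize(s,(540,540),interpolation=cv2.INTER_CUBIC))
E
```

```text
clock: 38.57
eef_pos: [540.7, -124.4, 128.4]
tool_rot: [-3.141, 0.001, -0.075]
force: [0.4, -0.2, 0.2]
width: 13.0
gripper_force: 59.0
clock: 38.82
eef_pos: [541.2, -124.6, 127.3]
tool_rot: [3.142, -0.0, -0.075]
force: [-1.6, -0.7, -0.8]
width: 12.8
gripper_force: 58.9
```

View pics/pin2.png

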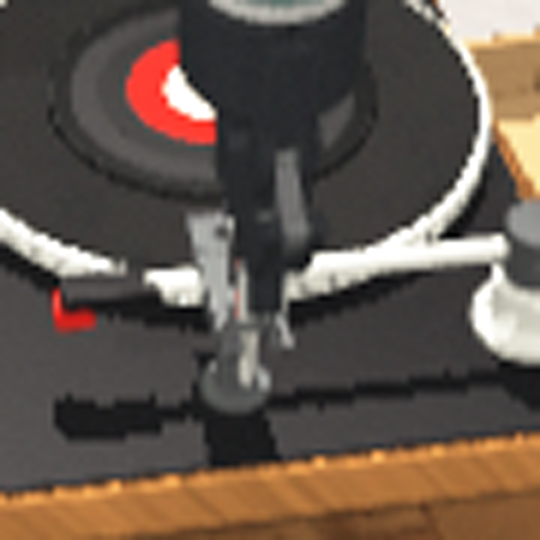

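The shank shows between the prongs. I seat the flange and release.

```bash
python3 -m inch '[[[0,0,0.1,0],[0,0,0.15,0],[0,0,0.15,0]]]'
python3 -m inch '[[[0,0,0,0],[0,0,0,0],[0,0,0,0],[0,0,0,0]]]' 3.5
python3 -m inch '[[[0,0,-1,0],[0,0,-2,0],[0,0,-4,0],[0,0,-6,0],[0,0,-8,0],[0,0,-8,0],[0,0,-8,0]]]'
python3 d.py 447,236,200,-4.35
python3 - <<'E'
from h import *
s=get_image('side'); h=cv2.cvtColor(s,cv2.COLOR_BGR2HSV)
m=(((h[...,0]<6)|(h[...,0]>174))&(h[...,1]>180)&(h[...,2]>100)).astype('uint8'); m[:178]=0; m[220:]=0; m[:,:262]=0; m[:,300:]=0
_,_,st,c=cv2.connectedComponentsWithStats(m); print(st,c.round(1))
for y in (-126.1,): print(proj('side',[[540.5,y,149],[540.5,y,135],[540.5,y,120]]).round(1))
# selector estimate & stylus geometry
y=-.076; ex=np.array([np.cos(y),np.sin(y)]); ey=np.array([-ex[1],ex[0]]); sp=np.array([580.9,93.2])
print('selector left end', sp-143.5*ex+141*ey, 'now', sp-143.5*ex+123.7*ey)
E
```

```text
clock: 39.12
eef_pos: [541.4, -124.8, 126.7]
tool_rot: [-3.141, -0.001, -0.075]
force: [-0.8, 0.2, 6.6]
width: 12.9
gripper_force: 59.7
clock: 39.45
eef_pos: [541.1, -124.6, 125.7]
tool_rot: [3.142, 0.0, -0.075]
force: [0.8, -0.7, -0.4]
width: 35.2
gripper_force: 0.0
clock: 40.03
eef_pos: [541.9, -124.9, 207.5]
tool_rot: [3.141, -0.003, -0.075]
force: [-0.6, 0.2, 1.3]
width: 35.1
gripper_force: 0.0
at [ 541.9 -124.9  207.5] ang -94.3 q7 -0.76 t 40.0 w 35.1
447,236,200,-4.35 -> [447. 236. 200.] rows [-12.17 -35.28   0.7 ] -89.9
[[     0      0    512    384 196562]
 [   269    193      6     10     46]] [[255.5 191.5]
 [271.6 197.6]]
[[272.3 193.2]
 [272.1 197.1]
 [271.8 201.3]]
selector left end [448.5199156  244.68849215] now [447.20638095 227.43843051]
```

The pin hangs upright in the notch: I see it at (271.6,197.6) and predicted (272.1,197.1). Next I bracket the headshell and swing the arm along its arc.

```bash
python3 - <<'E'
import numpy as np
y=-.076; ex=np.array([np.cos(y),np.sin(y)]); ey=np.array([-ex[1],ex[0]]); sp=np.array([580.9,93.2])
print(sp+(124.3-200)*ex-174.5*ey)
E
python3 d.py 492.2,-74.9,140,-94.35 492.2,-74.9,97,-94.35
```

```text
[492.16927959 -75.04862334]
at [ 541.3 -124.4  206.3] ang -94.3 q7 -0.76 t 40.1 w 35.2
492.2,-74.9,140,-94.35 -> [492.2 -74.9 140. ] rows [-5.27 -4.57  6.63] 0.1
492.2,-74.9,97,-94.35 -> [492.2 -74.9  97. ] rows [-5.28 -4.57 10.93] 0.1
```

```bash
python3 -m inch '[[[-2.6,-2.3,0,0],[-5.2,-4.6,0,0],[-5.2,-4.6,2,0],[-5.2,-4.6,4,0],[-5.2,-4.6,5,0],[-5.2,-4.6,5,0],[-5.2,-4.6,5,0]]]' 5
python3 - <<'E'
from h import *
s=snap('side','a4')[150:240,215:305]; cv2.imwrite('pics/hs.png',cv2.resize(s,(540,540),interpolation=cv2.INTER_CUBIC))
E
python3 d.py 492.2,-74.9,97,-94.35
```

```text
clock: 40.67
eef_pos: [492.4, -75.4, 155.4]
tool_rot: [3.141, 0.002, -0.076]
force: [-0.1, -0.4, -0.1]
width: 50.0
gripper_force: 0.0
at [492.9 -75.6 156. ] ang -94.4 q7 -0.72 t 40.7 w 50.2
492.2,-74.9,97,-94.35 -> [492.2 -74.9  97. ] rows [-0.08 -0.07  5.9 ] -0.0
```

View pics/hs.png

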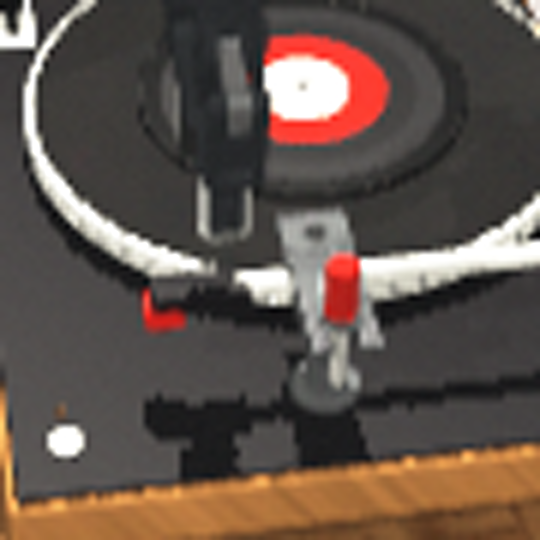

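The pin hangs properly. The headshell spans x 155–245 in the picture and the fingers are above it, so I descend and narrow.

```bash
python3 -m inch '[[[-0.2,0,1.5,0],[-0.2,0,3,0],[-0.2,0,4.3,0],[-0.2,0,5.3,0],[-0.2,0,5.8,0],[-0.2,0,5.8,0],[-0.2,0,5.8,0]]]'
python3 -m inch '[[[0,0,0,0],[0,0,0,0],[0,0,0,0],[0,0,0,0]]]' 2.4
python3 d.py
```

```text
clock: 41.3
eef_pos: [491.1, -75.1, 98.2]
tool_rot: [3.141, -0.001, -0.076]
force: [-0.7, -0.1, -0.5]
width: 50.1
gripper_force: 0.0
clock: 41.63
eef_pos: [491.0, -74.6, 98.1]
tool_rot: [-3.142, -0.001, -0.075]
force: [0.1, 0.7, 0.5]
width: 24.0
gripper_force: 0.0
at [491.  -74.6  98.1] ang -94.3 q7 -0.62 t 41.6 w 24.0
```

```bash
python3 -m inch '[[[0,0,0.3,0],[0,0,0.5,0],[0,0,0.5,0]]]'
python3 -m inch '[[[0.01,-0.74,0,2.1],[0.05,-1.47,0,4.2],[0.12,-2.21,0,6.3],[0.22,-2.94,0,8.5],[0.34,-3.67,0,10.6],[0.49,-4.39,0,12.7],[0.66,-5.11,0,14.8],[0.86,-5.81,0,16.9]]]'
python3 -m inch '[[[0,0,0,0],[0,0,0,0],[0,0,0,0],[0,0,0,0]]]'
python3 - <<'E'
from h import *
np.set_printoptions(precision=1,suppress=True)
for n in('side','top'):
    s=get_image(n); cv2.imwrite(f'pics/half_{n}.png',s); h=cv2.cvtColor(s,cv2.COLOR_BGR2HSV)
    m=(((h[...,0]<6)|(h[...,0]>174))&(h[...,1]>150)&(h[...,2]>80)).astype('uint8')
    N,_,st,c=cv2.connectedComponentsWithStats(m)
    for i in range(1,N):
        if st[i,4]>3 and 150<c[i][0]<320 and 130<c[i][1]<230: print(n,st[i],c[i])
E
python3 d.py
```

```text
clock: 41.88
eef_pos: [490.5, -74.5, 92.4]
tool_rot: [-3.141, 0.001, -0.075]
force: [0.3, 0.5, -0.0]
width: 24.1
gripper_force: 0.0
clock: 42.55
eef_pos: [503.6, -17.0, 92.7]
tool_rot: [3.141, 0.0, -0.372]
force: [-0.3, -0.4, -0.8]
width: 23.8
gripper_force: 0.0
clock: 42.88
eef_pos: [503.5, -18.0, 92.9]
tool_rot: [3.141, -0.0, -0.37]
force: [-1.2, -0.0, -0.2]
width: 23.8
gripper_force: 0.0
side [255 156  25  18 222] [267.1 164.7]
side [239 184   6   5  21] [241.2 186.7]
side [269 193   6  11  58] [271.6 197.7]
top [180 151  23  16 152] [189.7 157.4]
top [270 175   6   6  26] [272.2 177.4]
top [227 200   4   3   9] [228.1 200.9]
at [503.6 -17.9  92.9] ang -111.2 q7 -0.97 t 43.0 w 23.8
```

```bash
python3 -m inch '[[[0.01,-0.74,0,2.1],[0.05,-1.47,0,4.2],[0.12,-2.21,0,6.3],[0.22,-2.94,0,8.5],[0.34,-3.67,0,10.6],[0.49,-4.39,0,12.7],[0.66,-5.11,0,14.8],[0.86,-5.81,0,16.9]]]'
python3 -m inch '[[[0,0,0,0],[0,0,0,0],[0,0,0,0],[0,0,0,0]]]'
cat > st.py <<'E'
from h import *
np.set_printoptions(precision=1,suppress=True)
C={}
for n in('side','top'):
    s=get_image(n); cv2.imwrite(f'pics/st_{n}.png',s); h=cv2.cvtColor(s,cv2.COLOR_BGR2HSV)
    m=(((h[...,0]<6)|(h[...,0]>174))&(h[...,1]>150)&(h[...,2]>80)).astype('uint8')
    N,_,st,c=cv2.connectedComponentsWithStats(m)
    for i in range(1,N):
        if st[i,4]>3 and 150<c[i][0]<320 and 130<c[i][1]<230:
            print(n,st[i],c[i],onz(n,c[i],90)); C.setdefault(n,[]).append(c[i])
sp=np.array([580.9,93.2])
for a in C.get('top',[]):
  for b in C.get('side',[]):
    p,e=tri(a,b)
    if e<6 and 80<p[2]<100: print('cart',p,e,'dist',np.linalg.norm(p[:2]-sp))
y=-.076; ex=np.array([np.cos(y),np.sin(y)]); ey=np.array([-ex[1],ex[0]])
s=sensors.read_state(); r=s['eef_pos'][:2]-sp; r=np.array([r@ex,r@ey])-[124.3,-174.5]
a=np.arctan2(r[1],-r[0]); P=np.array([124.3-230*np.cos(a),-174.5+230*np.sin(a)]); print('r',np.linalg.norm(r),'angle by TCP',a,'stylus dist',np.linalg.norm(P))
E
python3 st.py; python3 d.py
```

```text
clock: 43.65
eef_pos: [532.8, 33.7, 92.8]
tool_rot: [3.142, 0.0, -0.667]
force: [-0.1, -0.5, -0.4]
width: 24.3
gripper_force: 0.0
clock: 43.98
eef_pos: [532.4, 33.0, 92.9]
tool_rot: [3.141, 0.0, -0.666]
force: [0.1, 0.1, -0.1]
width: 23.8
gripper_force: 0.0
side [261 156  19  18 148] [271.3 164.3] [594.7  67.6  90. ]
side [245 172   4   4  13] [246.8 173.2] [510.1  41.6  90. ]
side [269 193   6  11  60] [271.5 197.7] [553.4 -81.2  90. ]
top [270 175   5   6  22] [272.  177.3] [ 547.8 -125.7   90. ]
top [207 189   5   4  16] [209.2 190.4] [510.9  52.7  90. ]
cart [512.5  53.6  80.1] 0.5574701966820355 dist 79.02813301893715
r 201.3129288698128 angle by TCP 0.5838009498562837 stylus dist 82.75358949590347
at [532.5  33.2  92.9] ang -128.1 q7 -1.36 t 44.1 w 23.9
```

Both estimates put the stylus at about 80–84 mm, inside the band of 75.5–87.5. I release, rise, and go to the selector.

```bash
python3 -m inch '[[[0,0,0,0],[0,0,0,0],[0,0,0,0],[0,0,0,0]]]' 4
python3 -m inch '[[[0,0,-1,0],[0,0,-2,0],[0,0,-4,0],[0,0,-6,0],[0,0,-8,0],[0,0,-9,0],[0,0,-9,0],[0,0,-9,0]]]'
python3 d.py 447.2,227.4,180,-94.35 447.2,227.4,180,85.65
```

```text
clock: 44.42
eef_pos: [532.7, 33.6, 92.8]
tool_rot: [-3.142, 0.0, -0.665]
force: [-0.5, 0.8, 0.4]
width: 39.9
gripper_force: 0.0
clock: 45.08
eef_pos: [532.9, 34.0, 183.1]
tool_rot: [-3.141, -0.0, -0.665]
force: [-1.0, 0.2, 0.6]
width: 40.0
gripper_force: 0.0
at [532.9  34.  183.1] ang -128.1 q7 -1.49 t 45.1 w 40.0
447.2,227.4,180,-94.35 -> [447.2 227.4 180. ] rows [-18.67  -9.94   0.32] -33.7
447.2,227.4,180,85.65 -> [447.2 227.4 180. ] rows [-18.67  -9.94   0.32] -33.7
```

```bash
python3 -m inch '[[[-18.7,-9.9,0,-33.7],[-18.7,-9.9,0,-33.7],[-18.7,-9.9,0,-33.7],[-18.7,-9.9,0,-33.7],[-18.7,-9.9,0,-33.7],[-18.7,-9.9,0,-33.7],[-18.7,-9.9,0,-33.7],[-18.7,-9.9,0,-33.7]]]'
python3 st.py; python3 d.py 447.2,227.4,100,-94.35 447.2,227.4,61,-94.35
python3 - <<'E'
import cv2,numpy as np
s=cv2.imread('pics/st_side.png')[125:220,190:300]; t=cv2.imread('pics/st_top.png')[120:230,130:270]
cv2.imwrite('pics/sel.png',np.hstack([cv2.resize(s,(440,380),interpolation=cv2.INTER_CUBIC),cv2.resize(t,(350,380),interpolation=cv2.INTER_CUBIC)]))
E
```

```text
clock: 45.75
eef_pos: [446.3, 226.6, 182.1]
tool_rot: [3.14, 0.001, -0.077]
force: [0.9, -0.6, -1.0]
width: 40.3
gripper_force: 0.0
side [251 156  29  18 234] [265.6 163.6] [578.1  75.2  90. ]
side [245 172   7   4  20] [247.8 173.4] [512.9  39.9  90. ]
side [269 193   6  11  59] [271.5 197.7] [553.5 -81.2  90. ]
top [180 151  33  33 520] [195.8 167. ] [578.4  91.8  90. ]
top [270 175   6   6  26] [272.2 177.4] [ 547.4 -126.1   90. ]
top [207 188   5   5  16] [209.1 190.3] [511.1  53.   90. ]
r 399.0327071249937 angle by TCP 0.8356406882324153 stylus dist 30.21473671831461
at [447.2 225.2 182.6] ang -94.6 q7 -1.35 t 45.9 w 40.2
447.2,227.4,100,-94.35 -> [447.2 227.4 100. ] rows [-0.02 -0.23  8.26] -0.2
447.2,227.4,61,-94.35 -> [447.2 227.4  61. ] rows [-0.02 -0.23 12.16] -0.2
```

View pics/sel.png

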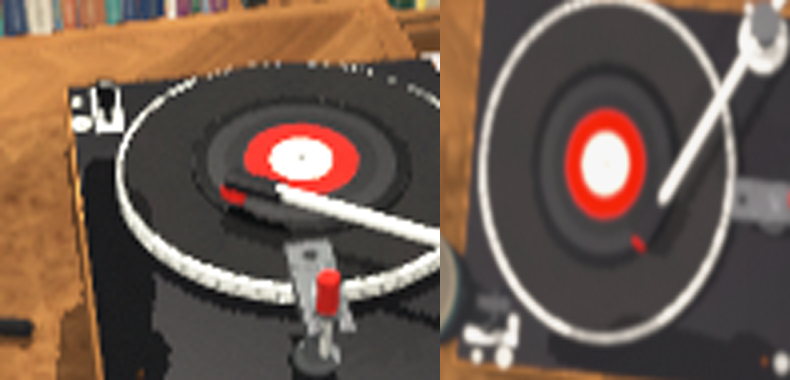

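The red cartridge tip sits just inside the record's edge, and the rays give about 80 mm from the centre. I bring the fingers down on the selector.

```bash
python3 -m inch '[[[0,-0.2,3,0],[0,-0.2,6,0],[0,-0.2,8.5,0],[0,-0.2,10,0],[0,-0.2,11.2,0],[0,-0.2,11.8,0],[0,-0.2,12,0],[0,-0.2,12,0]]]'
python3 -m inch '[[[0,0,0,0],[0,0,0,0],[0,0,0,0],[0,0,0,0],[0,0,0,0],[0,0,0,0]]]' 0.8
python3 d.py 447.2,227.4,61,-94.35 448.5,245.5,62,-94.35
```

```text
clock: 46.52
eef_pos: [447.4, 227.9, 62.8]
tool_rot: [3.141, -0.0, -0.079]
force: [0.0, -0.8, -0.1]
width: 39.8
gripper_force: 0.0
clock: 47.02
eef_pos: [447.5, 229.2, 63.7]
tool_rot: [-3.141, -0.002, -0.077]
force: [0.1, -0.1, 5.6]
width: 10.3
gripper_force: 59.0
at [447.5 229.2  63.7] ang -94.4 q7 -1.17 t 47.0 w 10.3
447.2,227.4,61,-94.35 -> [447.2 227.4  61. ] rows [-0.02  0.18  0.27] -0.1
448.5,245.5,62,-94.35 -> [448.5 245.5  62. ] rows [-0.03 -1.63  0.18] -0.1
```

```bash
python3 -m inch '[[[0,-0.5,0,0],[0,-0.9,0,0],[0,-1.2,0,0],[0,-1.2,0,0],[0,-1.2,0,0]]]'
python3 -m inch '[[[0,-0.2,0,0],[0,-0.4,0,0],[0,-0.4,0,0]]]'
```

```text
clock: 47.43
eef_pos: [448.5, 242.0, 63.7]
tool_rot: [-3.14, -0.002, -0.076]
force: [-0.5, 1.0, 8.0]
width: 10.4
gripper_force: 59.4
clock: 47.68
eef_pos: [448.6, 243.7, 63.7]
tool_rot: [3.14, -0.002, -0.077]
force: [-0.5, -3.6, 8.0]
width: 10.2
gripper_force: 59.6
```

```bash
python3 -m inch '[[[0,-0.2,0,0],[0,-0.2,0,0],[0,-0.2,0,0]]]'
python3 d.py
```

```text
clock: 47.93
eef_pos: [448.6, 243.8, 63.7]
tool_rot: [3.138, -0.002, -0.079]
force: [-0.9, -7.3, 9.4]
width: 9.5
gripper_force: 59.7
at [448.6 243.8  63.7] ang -94.5 q7 -1.21 t 47.9 w 9.5
```

The end stop is reached at y 243.8 against a predicted 244.7. I release, rise, and do a final check.

```bash
python3 -m inch '[[[0,0.2,0,0],[0,0.2,0,0],[0,0.2,0,0],[0,0.2,0,0]]]' 4
python3 -m inch '[[[0,0,-2,0],[0,0,-5,0],[0,0,-9,0],[0,0,-13,0],[0,0,-16,0],[0,0,-16,0],[0,0,-16,0],[0,0,-16,0]]]'
python3 -m inch '[[[-6,-14,0,0],[-6,-14,0,0],[-6,-14,0,0],[-6,-14,0,0],[-6,-14,0,0],[-6,-14,0,0],[-6,-14,0,0],[-6,-14,0,0]]]'
python3 st.py
python3 - <<'E'
from h import *
t=cv2.imread('pics/st_top.png'); s=cv2.imread('pics/st_side.png'); s0=cv2.imread('pics/side0_raw.png')
g=cv2.cvtColor(s[130:165,203:228],cv2.COLOR_BGR2GRAY); g0=cv2.cvtColor(s0[130:165,203:228],cv2.COLOR_BGR2GRAY)
d=np.argwhere(g0.astype(int)-g>60).mean(0)[::-1]+[203,130]; e=np.argwhere(g.astype(int)-g0>60).mean(0)[::-1]+[203,130]
print('selector: newly dark',onz('side',d,67),'newly light',onz('side',e,67))
h=cv2.cvtColor(t,cv2.COLOR_BGR2HSV); m=(h[...,1]<60)&(h[...,2]>200); k=np.argwhere(m[145:190,180:212]); print('label white centre',onz('top',k.mean(0)[::-1]+[180,145],75))
# tonearm tube line from top at z=101
m=((h[...,1]<60)&(h[...,2]>170)).astype('uint8'); q=np.argwhere(m[130:178,222:262])[:,::-1]+[222,130]
w=np.array([onz('top',p,101)[:2] for p in q]); sp=np.array([580.9,93.2]); y=-.076; ex=np.array([np.cos(y),np.sin(y)]); ey=np.array([-ex[1],ex[0]])
L=np.stack([(w-sp)@ex,(w-sp)@ey],1); r=L-[124.3,-174.5]; R=np.linalg.norm(r,axis=1); a=np.arctan2(r[:,1],-r[:,0])
k=(R>60)&(R<170)&(a>.3)&(a<.85); a=np.median(a[k]); P=np.array([124.3-230*np.cos(a),-174.5+230*np.sin(a)]); print(k.sum(),'tube angle',a,'stylus dist',np.linalg.norm(P))
E
```

```text
clock: 48.27
eef_pos: [448.0, 245.7, 62.7]
tool_rot: [-3.141, 0.0, -0.076]
force: [-0.1, -0.3, -0.9]
width: 40.5
gripper_force: 0.0
clock: 48.93
eef_pos: [447.3, 245.5, 222.3]
tool_rot: [-3.141, 0.001, -0.076]
force: [-0.1, 0.5, 0.3]
width: 40.0
gripper_force: 0.0
clock: 49.6
eef_pos: [399.4, 387.4, 222.3]
tool_rot: [3.14, 0.001, -0.08]
force: [1.4, -0.4, 0.1]
width: 40.2
gripper_force: 0.0
side [251 156  29  17 236] [265.6 163.5] [578.2  75.4  90. ]
side [245 172   7   4  20] [247.8 173.4] [512.9  39.9  90. ]
side [269 193   6  11  59] [271.5 197.7] [553.5 -81.2  90. ]
top [180 151  33  33 520] [195.8 167. ] [578.5  91.8  90. ]
top [270 175   6   6  26] [272.2 177.4] [ 547.4 -126.1   90. ]
top [207 188   5   5  16] [209.1 190.3] [511.1  53.   90. ]
r 560.0573580658073 angle by TCP 0.9463500298894842 stylus dist 15.80263723349366
selector: newly dark [447.35889796 230.16056779  67.        ] newly light [450.26832964 207.72354088  67.        ]
label white centre [581.39231144  93.8490724   75.        ]
208 tube angle 0.6015108098682213 stylus dist 78.95973961078201
```

```bash
python3 - <<'E'
from h import *
sp=np.array([581.,93.4]); y=-.076; ex=np.array([np.cos(y),np.sin(y)]); ey=np.array([-ex[1],ex[0]])
for f in('top0_raw','st_top'):
    h=cv2.cvtColor(cv2.imread(f'pics/{f}.png'),cv2.COLOR_BGR2HSV); m=(h[...,1]<60)&(h[...,2]>170)
    q=np.argwhere(m[125:200,215:270])[:,::-1]+[215,125]; w=np.array([onz('top',p,101)[:2] for p in q])
    r=np.stack([(w-sp)@ex,(w-sp)@ey],1)-[124.3,-174.5]; R=np.linalg.norm(r,axis=1); a=np.arctan2(r[:,1],-r[:,0])
    k=(R>50)&(R<180)&(np.abs(a-(0 if 'raw' in f else .59))<.12); l=cv2.fitLine(r[k].astype('float32'),cv2.DIST_HUBER,0,.01,.01).ravel()
    d=l[:2]*np.sign(-l[0]); print(f,k.sum(),np.arctan2(d[1],-d[0]),np.median(a[k]),l[2]*d[1]-l[3]*d[0])
E
```

```text
top0_raw 169 -0.006245534 0.002482881780352807 1.0707548
st_top 216 0.6028419 0.6006514526851903 -0.24376297
```

```bash
python3 -c "
from cell import order
print(order.finish_job())"
```

```text
the job is handed in; nothing more can be done
None
```

The job is handed in, with no verdict returned: all four items are in the tray with the bottle upright, the pin hangs in the notch, the selector is at the small-disc end, and the stylus measures about 79–80 mm from the record's centre, inside its 75.5–87.5 mm rim band.

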